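# Rack glass tubes on the V-cradle and chock each layer

### The arm

A 7-joint arm with a two-finger parallel gripper is mounted at the origin on the work surface. World frame = base frame: x ahead of the robot, y to its left, z up, the work surface at z = 0. Lengths are in m, angles in rad, forces in N, time in s.
With the tool pointing down it reaches from about 0.425 to 0.925 m from the base axis. Payload 6.8 kg.
Tool frame: the origin (TCP) lies at the very end of the fingers, on their centre line; the grasp point (between the pads) lies grasp_offset behind it (grasp_offset is the distance from the TCP to the grasp point, in m); z points along the fingers, y is the direction in which the jaws open and shut (so a half turn about z gives the same grasp; the last joint's range is limited). The gripper opens to 85 mm and grips with 20 to 120 N. Pads are 22 mm wide; open, the fingers measure 114 mm over their backs; the gripper's body (76 mm by 85 mm) begins 54 mm behind the grasp point. The pads swing forward as they close: fully open they stand 13 mm farther back than shut.
Start: joints at [-1.355, 0.477, 0.022, 1.555, -0.011, 1.109, -0.083], TCP at [0.215, 0.64, 0.231] pointing down, gripper open.
Joint ranges: [-2.96, 2.96], [-0.34, 2.1], [-1.41, 1.46], [0.24, 2.44], [-1.37, 4.51], [0.17, 1.92], [-2.96, 2.96]. Speed limits (rad/s): [2.39, 2.39, 3.14, 3.14, 3.14, 3.14, 3.14].

### API

Orientations are given as a unit quaternion [w, x, y, z].
In Python, from station import * gives the robot as it stands.
- The arm moves only by the shell command python3 -m handwheel 'ROWS' [FORCE]. ROWS is JSON, one flat list of numbers, 7 for each row, row after row: the shift along the world's x, y, z in cm, then the turn, a rotation vector about the world's x, y, z in degrees, then the opening, from 0 (shut) to 1 (fully open). In form: [tx, ty, tz, ax, ay, az, fingers, tx, ty, tz, ax, ay, az, fingers, ...]. A call has 1 to 8 rows; each row is the pose to reach, as a shift and turn from the pose measured when the call began; what a row does not reach only later rows make up. A row lasts 1/12 s, in which the tool goes at most 41.7 mm and 7.16 degrees, less where a joint would pass 70% of its speed; a pose out of reach is approached as far as the arm can. A call with a gripper value outside its range is refused whole. The fingers move at their own pace and stop on an object; FORCE is the grip in N (left out, the last holds). Time passes only in rows, so rows that repeat a pose let the fingers close. It gives the time, the measured TCP pose, the force and the opening at its end, in the units of the state.
- get_obs(): the state, without advancing time (a new reading comes with each control period).
- read_camera(name): name is "scene" or "top" or "wrist"; returns the picture (420x560x3 uint8, red, green, blue); there is no depth.
- camera_info(name): a dict with "fx", "fy", "cx", "cy" (pixels), "R" (3x3) and "t" (3): a world point X has camera coordinates R X + t; the wrist camera has in their place "mount" (4x4, takes a point from camera to tool coordinates, whose origin is the TCP and whose axes are the flange's). Camera axes: x right, y down, z forward; pixel columns grow to the right and rows downward; lengths in m; the calibration is good to about 2 mm. A picture is of the moment at which its call begins: read the wrist's pose just before it. camera_info takes no time and is no camera call.
- hand_in(): hands the job in, once; it reports no verdict.
The state is a dict: "t": time; "q": joint angles; "joint_vel": joint speeds; "joint_torque": joint torques, N m; "eef_pos": TCP position; "tool_rot": TCP orientation; "contact_force": force on the tool from outside, world axes, zero at the start; "torque": the same for the moment, N m; "gripper_width": opening from 0.0 (shut) to 1.0 (fully open).
Only numpy, scipy, OpenCV 4.12 (cv2) and the standard library are available. Lean on these libraries where they do the work, as an engineer would, in place of code of your own. Each camera call takes 0.05 s, during which the arm holds its last target. There are 200 camera calls.

### The job

Finish stacking the glass tubes on the wooden V-cradle, layer by layer. Lay the small tube from the leaning rack in the empty V beside the one already there, and wedge one chock upright in the gap between it and the low side board; then lay the large tube centrally on top in the groove between the two small ones and drop the other chock upright in the gap between the large tube and the tall side board. Centre everything along the cradle, set the glass down without dropping it, and do not disturb the other things on the bench.

Things in the scene. Friction and masses are not known exactly. Their poses are not given: they have to be found in the camera images.
- cradle: Fixed wooden V-cradle. Origin: underside, midway between its two V's, mid-length. x along the V's, y across, z up. Base board 200 (x) by 186 mm, 12 mm thick. Two V-notched cross bearers 18 mm thick at x = -60 and +60 mm, open between them above the base. 90 degree V's at y = +31 (already holds tube_laid) and y = -31 mm (empty).
- seat_small (a point): On the cradle (axes as the cradle's): where the middle of the small tube belongs when it lies in the empty V, y = -31 mm, axis 60 mm above the table. The tube already laid lies parallel 62 mm away, which leaves 26 mm between the two for a finger.
- seat_large (a point): On the cradle: where the middle of the large tube belongs when it lies in the groove on top of both small tubes, y = 0, axis 97 mm above the table.
- gap_low (a point): On the cradle: where a chock's middle comes when wedged home between small tube and low side board, y = -62 mm, height 92 mm. Board on the -y side: x = -60 to +60 mm, 10 mm thick, top at 88 mm, inner face at y = -74 mm at height 60 mm, leaning 10 degrees out at the top like the chock's face. The chock's length lies along the cradle's x; it rests by its sloping faces only.
- gap_high (a point): On the cradle: where a chock's middle comes when wedged home between large tube and tall side board, y = +43 mm, height 129 mm. Board on the +y side: x = -60 to +60 mm, 10 mm thick, from height 70 to 124 mm, inner face at y = +55 mm at height 97 mm, leaning 10 degrees out at the top like the chock's face. The chock's length lies along the cradle's x.
- rack: Fixed leaning wooden rack sloping 30 degrees, low end at its -x (robot) side. Origin: underside, centre. Holds the two tubes 100 mm apart (y = -50 and +50 mm, either way round) in V bearers 18 mm thick, 50 mm either side of the middle along the slope; lower tube ends rest on a stop board. Between the bearers the tubes are 37 mm or more clear of the board.
- tube_laid_mid (a point): Already lying in the cradle: amber glass tube with black end caps, closed and solid to touch, about 200 g, diameter 36 mm, 170 mm long. The point is its middle; x runs along the tube. 
- tube_small_mid (a point): Leaning in the rack, axis 30 degrees from level, its x pointing up the slope at the start: amber glass tube with black end caps, closed and solid to touch, about 200 g, diameter 36 mm, 170 mm long. The point is its middle; x runs along the tube. 
- tube_large_mid (a point): Leaning in the rack, axis 30 degrees from level, its x pointing up the slope at the start: amber glass tube with black end caps, closed and solid to touch, about 360 g, diameter 60 mm, 190 mm long. The point is its middle; x runs along the tube. 
- chock_a_mid (a point): One of two identical wooden chocks, 100 g, upright on the table, 92 mm tall: lower 46 mm a wedge block 70 mm long (its x), 20 mm thick (y) at the underside widening evenly to 36 mm at its top; above it a handle 46 mm tall, 24 mm along x, 16 mm along y. The point is on the centre line where handle meets block, 46 mm above the underside. End for end alike; either chock fits either gap.
- chock_b_mid (a point): One of two identical wooden chocks, 100 g, upright on the table, 92 mm tall: lower 46 mm a wedge block 70 mm long (its x), 20 mm thick (y) at the underside widening evenly to 36 mm at its top; above it a handle 46 mm tall, 24 mm along x, 16 mm along y. The point is on the centre line where handle meets block, 46 mm above the underside. End for end alike; either chock fits either gap.
- cork_ring: Bystander: cork disc 60 mm across, 26 mm high, standing among the chocks. Origin: underside centre.
- flask_a: Bystander: round amber flask with a narrow neck, 90 mm across, 170 mm high. Origin: underside centre.
- flask_b: Bystander: round amber flask with a narrow neck, 80 mm across, 150 mm high. Origin: underside centre.
- tumbler: Bystander: clear glass tumbler, 68 mm across, 100 mm high. Origin: underside centre.
- jar: Bystander: green glass jar, 64 mm across, 75 mm high. Origin: underside centre.
- driver: Bystander: screwdriver lying on the bench, 180 mm long along its x.
- paddle: Bystander: dark flat wooden paddle blank, 90 by 50 mm, 14 mm high. Origin: underside centre.

How it is judged:
On the way, in this order (a step that is already met when the one before it is completed fails the run):
1. the small tube lies in the empty V, released (x of tube_small_mid in the frame of cradle between -0.03 and 0.03 m and y of tube_small_mid in the frame of cradle between -0.037 and -0.025 m and z of tube_small_mid in the frame of cradle between 0.054 and 0.066 m and angle between the x axis of tube_small_mid and the x axis of cradle, either way round below 0.09 rad and linear speed of tube_small below 0.03 m/s and contact force between the fingers and tube_small below 0.1 N), for 0.15 s.
2. one chock sits between the small tube and the low board, released (((x of chock_a_mid in the frame of cradle between -0.03 and 0.03 m and y of chock_a_mid in the frame of cradle between -0.0697 and -0.0537 m and z of chock_a_mid in the frame of cradle between 0.082 and 0.102 m and angle between the x axis of chock_a_mid and the x axis of cradle, either way round below 0.14 rad and angle between chock_a_mid's own z axis and vertical below 0.2 rad and linear speed of chock_a below 0.03 m/s and contact force between the fingers and chock_a below 0.1 N) or (x of chock_b_mid in the frame of cradle between -0.03 and 0.03 m and y of chock_b_mid in the frame of cradle between -0.0697 and -0.0537 m and z of chock_b_mid in the frame of cradle between 0.082 and 0.102 m and angle between the x axis of chock_b_mid and the x axis of cradle, either way round below 0.14 rad and angle between chock_b_mid's own z axis and vertical below 0.2 rad and linear speed of chock_b below 0.03 m/s and contact force between the fingers and chock_b below 0.1 N))), for 0.15 s.
3. the large tube lies in the groove on the two small ones, released (x of tube_large_mid in the frame of cradle between -0.03 and 0.03 m and y of tube_large_mid in the frame of cradle between -0.006 and 0.006 m and z of tube_large_mid in the frame of cradle between 0.0906 and 0.1026 m and angle between the x axis of tube_large_mid and the x axis of cradle, either way round below 0.09 rad and linear speed of tube_large below 0.03 m/s and contact force between the fingers and tube_large below 0.1 N), for 0.15 s.
4. the other chock sits between the large tube and the tall board, released (((x of chock_a_mid in the frame of cradle between -0.03 and 0.03 m and y of chock_a_mid in the frame of cradle between 0.0349 and 0.0509 m and z of chock_a_mid in the frame of cradle between 0.1186 and 0.1386 m and angle between the x axis of chock_a_mid and the x axis of cradle, either way round below 0.14 rad and angle between chock_a_mid's own z axis and vertical below 0.2 rad and linear speed of chock_a below 0.03 m/s and contact force between the fingers and chock_a below 0.1 N) or (x of chock_b_mid in the frame of cradle between -0.03 and 0.03 m and y of chock_b_mid in the frame of cradle between 0.0349 and 0.0509 m and z of chock_b_mid in the frame of cradle between 0.1186 and 0.1386 m and angle between the x axis of chock_b_mid and the x axis of cradle, either way round below 0.14 rad and angle between chock_b_mid's own z axis and vertical below 0.2 rad and linear speed of chock_b below 0.03 m/s and contact force between the fingers and chock_b below 0.1 N))), for 0.15 s.
At the end, for the whole second after the job is handed in: Tubes in both V's, large one in the groove: 6 mm across and up, 5 deg. One chock between small tube and low board, one between large tube and tall board: 8 mm across, 10 mm up, upright in 11 deg, in line in 8 deg. All within 30 mm of mid-length, released, at rest (all of step 1 and all of step 3 and x of tube_laid_mid in the frame of cradle between -0.03 and 0.03 m and y of tube_laid_mid in the frame of cradle between 0.025 and 0.037 m and z of tube_laid_mid in the frame of cradle between 0.054 and 0.066 m and angle between the x axis of tube_laid_mid and the x axis of cradle, either way round below 0.09 rad and linear speed of tube_laid below 0.03 m/s and contact force between the fingers and tube_laid below 0.1 N and (((x of chock_a_mid in the frame of cradle between -0.03 and 0.03 m and y of chock_a_mid in the frame of cradle between -0.0697 and -0.0537 m and z of chock_a_mid in the frame of cradle between 0.082 and 0.102 m and angle between the x axis of chock_a_mid and the x axis of cradle, either way round below 0.14 rad and angle between chock_a_mid's own z axis and vertical below 0.2 rad and linear speed of chock_a below 0.03 m/s and contact force between the fingers and chock_a below 0.1 N) and (x of chock_b_mid in the frame of cradle between -0.03 and 0.03 m and y of chock_b_mid in the frame of cradle between 0.0349 and 0.0509 m and z of chock_b_mid in the frame of cradle between 0.1186 and 0.1386 m and angle between the x axis of chock_b_mid and the x axis of cradle, either way round below 0.14 rad and angle between chock_b_mid's own z axis and vertical below 0.2 rad and linear speed of chock_b below 0.03 m/s and contact force between the fingers and chock_b below 0.1 N)) or ((x of chock_b_mid in the frame of cradle between -0.03 and 0.03 m and y of chock_b_mid in the frame of cradle between -0.0697 and -0.0537 m and z of chock_b_mid in the frame of cradle between 0.082 and 0.102 m and angle between the x axis of chock_b_mid and the x axis of cradle, either way round below 0.14 rad and angle between chock_b_mid's own z axis and vertical below 0.2 rad and linear speed of chock_b below 0.03 m/s and contact force between the fingers and chock_b below 0.1 N) and (x of chock_a_mid in the frame of cradle between -0.03 and 0.03 m and y of chock_a_mid in the frame of cradle between 0.0349 and 0.0509 m and z of chock_a_mid in the frame of cradle between 0.1186 and 0.1386 m and angle between the x axis of chock_a_mid and the x axis of cradle, either way round below 0.14 rad and angle between chock_a_mid's own z axis and vertical below 0.2 rad and linear speed of chock_a below 0.03 m/s and contact force between the fingers and chock_a below 0.1 N)))); the robot touches nothing.
It fails at once if a bystander is disturbed (moved more than 30 mm) (distance of any of cork_ring, flask_a, flask_b, tumbler, jar, driver, paddle from where it was at the start of the episode above 0.03 m).
It fails at once if a glass tube is dropped or slammed onto the cradle (moves faster than 0.6 m/s there) ((horizontal distance between tube_laid_mid and cradle below 0.08 m and linear speed of tube_laid above 0.6 m/s and height (world z) of tube_laid_mid below 0.15 m) or (horizontal distance between tube_small_mid and cradle below 0.08 m and linear speed of tube_small above 0.6 m/s and height (world z) of tube_small_mid below 0.15 m) or (horizontal distance between tube_large_mid and cradle below 0.08 m and linear speed of tube_large above 0.6 m/s and height (world z) of tube_large_mid below 0.15 m)).
It also fails if it takes over 72 s, if anything falls off the work surface, if the arm or the gripper's body presses on something with over 40 N, if the wrist force passes 120 N, or if a joint passes its speed limit or range.

## Working session

There is one attempt and no reset: what is moved stays moved. The work goes in short steps, Python scripts to look and compute and a shell command to move; the robot and the scene stay as the last step left them, time stands still between calls to the robot, and variables do not carry over. Pictures are saved under pics/ and viewed, on a budget of 10 in all, crops included, one or two more only if the job needs it, and the job is handed in when it is done.

```bash
mkdir -p pics; ls; python3 - <<'E'
from station import *
import cv2,numpy as np
o=get_obs();print({k:np.round(v,4).tolist() if hasattr(v,'__len__') else v for k,v in o.items()})
for n in("scene","top","wrist"):
    c=camera_info(n);print(n,{k:np.round(v,4).tolist() for k,v in c.items()})
    cv2.imwrite(f"pics/{n}0.png",read_camera(n)[:,:,::-1])
try: print(grasp_offset)
except Exception as e: print(e)
E
```

```text
pics
{'t': 0.0, 'q': [-1.3551, 0.4778, 0.0224, 1.5565, -0.0115, 1.1093, -0.0831], 'joint_vel': [-0.0011, -0.0007, 0.0, 0.0002, -0.0003, 0.0014, 0.0013], 'joint_torque': [0.0002, -59.6447, 1.6079, -28.1201, 0.0124, 0.0094, -0.0], 'eef_pos': [0.2146, 0.6394, 0.2303], 'tool_rot': [-0.0001, 0.1612, 0.9869, -0.0009], 'contact_force': [-0.2558, 0.3822, 0.1574], 'torque': [-0.0171, -0.0301, 0.0321], 'gripper_width': 0.9999583267799302}
scene {'fx': 527.9161, 'fy': 527.9161, 'cx': 278.7372, 'cy': 211.5825, 'R': [[0.8426, 0.5382, -0.0208], [0.3156, -0.5246, -0.7907], [-0.4364, 0.6597, -0.6119]], 't': [-0.4619, -0.0969, 1.8246]}
top {'fx': 500.5179, 'fy': 500.5179, 'cx': 291.307, 'cy': 209.8555, 'R': [[0.029, -0.9996, -0.0052], [-0.9865, -0.0278, -0.1615], [0.1613, 0.0098, -0.9869]], 't': [-0.0156, 0.5844, 1.5243]}
wrist {'fx': 370.1815, 'fy': 370.1815, 'cx': 274.4367, 'cy': 211.9818, 'mount': [[0.0004, -0.9608, -0.2771, 0.0705], [1.0, 0.0004, -0.0002, 0.0001], [0.0003, -0.2771, 0.9608, -0.1428], [0.0, 0.0, 0.0, 1.0]]}
0.0187
```

View pics/top0.png

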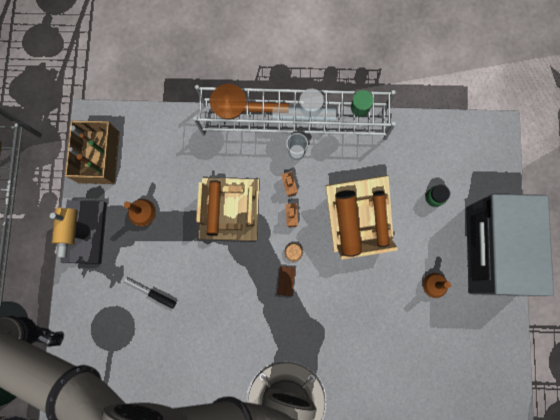

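View pics/scene0.png

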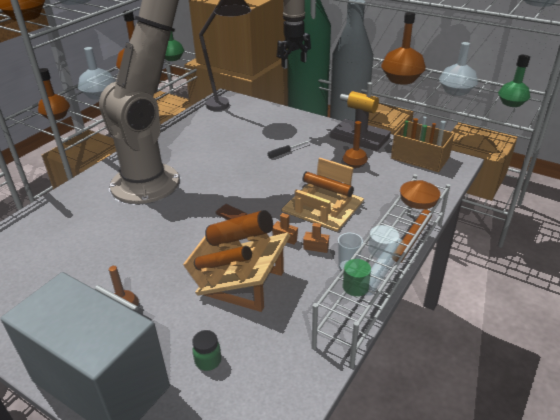

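The top view shows the cradle at about (229,209) with its laid tube at x≈213. The rack is at (362,220), with the large tube at x≈347 and the small one at x≈381. The chocks are at (290,183) and (292,212), cork ring (293,252), paddle (286,280). The scene view confirms this layout.

```bash
cat > h.py <<'E'
from station import *
import cv2,numpy as np
from scipy.spatial.transform import Rotation as Ro
def rot(o): w,x,y,z=o["tool_rot"];return Ro.from_quat([x,y,z,w])
def cam(name,o=None):
    c=camera_info(name);K=np.array([[c["fx"],0,c["cx"]],[0,c["fy"],c["cy"]],[0,0,1]])
    if name=="wrist":
        o=o or get_obs();T=np.eye(4);T[:3,:3]=rot(o).as_matrix();T[:3,3]=o["eef_pos"]
        M=np.linalg.inv(T@np.array(c["mount"]));return K,M[:3,:3],M[:3,3]
    return K,np.array(c["R"]),np.array(c["t"])
def onplane(C,uv,z):
    K,R,t=C;d=(R.T@np.linalg.inv(K)@np.c_[np.reshape(uv,(-1,2)),np.ones(len(np.reshape(uv,(-1,2))))].T).T
    o=-R.T@t;return o+d*((z-o[2])/d[:,2])[:,None]
def proj(C,X):
    K,R,t=C;p=(K@(R@np.atleast_2d(X).T+t[:,None])).T;return p[:,:2]/p[:,2:]
def snap(name,fn):
    o=get_obs();im=read_camera(name)[:,:,::-1].copy();cv2.imwrite(fn,im);C=cam(name,o);np.savez(fn[:-3]+"npz",K=C[0],R=C[1],t=C[2]);return im,C
def load(fn):
    a=np.load(fn[:-3]+"npz");return cv2.imread(fn),(a["K"],a["R"],a["t"])
def go(pos,yaw,tilt=0):
    """shift cm / turn deg to TCP pos, jaws along yaw+90deg; tilt about the jaw axis"""
    o=get_obs();z=np.deg2rad(yaw);B=Ro.from_matrix([[-1,0,0],[0,1,0],[0,0,-1]])
    W=Ro.from_euler('z',yaw,degrees=True)*Ro.from_euler('y',tilt,degrees=True)*B
    W2=W*Ro.from_euler('z',180,degrees=True)
    r=min([(w*rot(o).inv()).as_rotvec(degrees=True) for w in(W,W2)],key=np.linalg.norm)
    print("go",np.round((np.array(pos)-o["eef_pos"])*100,2),np.round(r,1),"t",round(o["t"],2))
E
python3 - <<'E'
from h import *
C=cam("top")
P=lambda n,uv,z:print(n,np.round(onplane(C,uv,z),3).tolist())
P("cradle base corners",[(205,178),(260,178),(258,241),(197,238)],.012)
P("laid ends",[(214,181),(212,235)],.06)
P("large",[(347,190),(349,254)],.15);P("small",[(380,192),(381,246)],.15)
P("chocks",[(289,175),(292,205)],.09);P("cork",[(293,252)],.026)
go([.60,.22,.40],0)
E
```

```text
cradle base corners [[0.687, 0.285, 0.012], [0.692, 0.106, 0.012], [0.487, 0.104, 0.012], [0.491, 0.299, 0.012]]
laid ends [[0.668, 0.247, 0.06], [0.497, 0.244, 0.06]]
large [[0.632, -0.162, 0.15], [0.443, -0.17, 0.15]]
small [[0.628, -0.26, 0.15], [0.469, -0.263, 0.15]]
chocks [[0.686, 0.011, 0.09], [0.593, -0.001, 0.09]]
cork [[0.454, -0.008, 0.026]]
go [ 38.54 -41.95  16.94] [ 0.1 -0.  18.5] t 0.15
```

```bash
python3 -m handwheel '[3,-1,3,0,0,3,1, 6,-3,5,0,0,6,1, 9,-5,7,0,0,9,1, 12,-7,9,0,0,12,1, 15,-9.5,11,0,0,15,1, 18,-12,13,0,0,18.5,1, 20.5,-15,14,0,0,18.5,1, 23,-18,15,0,0,18.5,1]'
python3 -m handwheel '[2.5,-3,0,0,0,0,1, 5,-6,0,0,0,0,1, 7.5,-9,0,0,0,0,1, 10,-12,0,0,0,0,1, 12,-15,0,0,0,0,1, 13.5,-18,0,0,0,0,1, 15,-22,0,0,0,0,1, 15,-22,0,0,0,0,1]'
python3 -m handwheel '[0,0,0,0,0,0,1,0,0,0,0,0,0,1]'
python3 - <<'E'
from h import *
snap("wrist","pics/w1.png");print(get_obs()["eef_pos"])
E
```

```text
t: 0.82
eef_pos: [0.4449, 0.4595, 0.3811]
tool_rot: [0.0, 0.0, 1.0, -0.0]
contact_force: [0.6, 1.0, -0.2]
gripper_width: 1.004
t: 1.48
eef_pos: [0.5987, 0.2286, 0.3811]
tool_rot: [0.001, 0.007, 1.0, -0.003]
contact_force: [1.1, -2.2, 0.6]
gripper_width: 1.0
t: 1.65
eef_pos: [0.5992, 0.2265, 0.381]
tool_rot: [0.001, 0.008, 1.0, -0.004]
contact_force: [-0.1, 0.1, -0.0]
gripper_width: 1.001
[0.59857459 0.22839116 0.38092422]
```

View pics/w1.png

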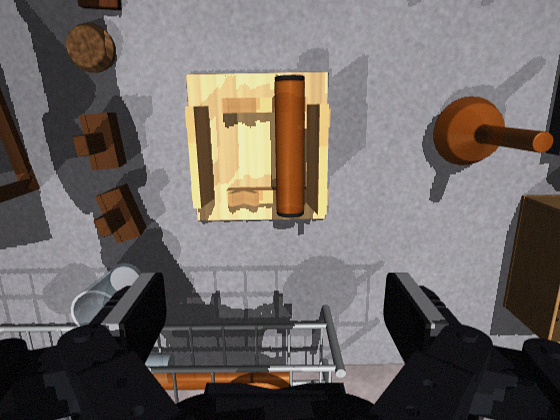

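The wrist view shows the cradle base with corners at about (187,73), (327,72) and (326,220). The laid tube runs from (289,75) to (290,216). The chocks are at (98,140) and (120,213), the second one turned.

```bash
python3 - <<'E'
from h import *
im,C=load("pics/w1.png")
hsv=cv2.cvtColor(im,cv2.COLOR_BGR2HSV)
print("hsv tube,wood,chock:",hsv[150,288],hsv[85,225],hsv[145,105],hsv[215,135])
m=cv2.inRange(hsv,(5,150,90),(20,255,255));m[:, :268]=0;m[:,310:]=0
c=max(cv2.findContours(m[60:230],0,2)[0],key=cv2.contourArea);r=cv2.minAreaRect(c);b=cv2.boxPoints(r)+[0,60];print("tube box",b.round(1).tolist())
# rows with edges of the tube at height .06+: use column limits -> axis
ys,xs=np.nonzero(m[90:205]);
L=[(xs[ys==y].min()+xs[ys==y].max()+1)/2 for y in range(115)]
p=np.polyfit(np.arange(90,205),L,1);print("mid col",np.polyval(p,[75,216]))
e=np.array([[np.polyval(p,75),75],[np.polyval(p,216),216]])
X=onplane(C,e,.062);print("tube ends@.062",X.round(4).tolist())
cor=onplane(C,[(187,73),(327,72),(326,220)],.012);print(cor.round(4).tolist())
E=[(cor[0]+cor[2])/2];print("centre",E)
E
```

```text
hsv tube,wood,chock: [ 13 203 166] [ 20  99 236] [ 13 173  34] [  4 188  23]
tube box [[276.0, 80.0], [302.0, 80.0], [302.0, 213.0], [276.0, 213.0]]
mid col [290.47777164 289.98488913]
tube ends@.062 [[0.4957, 0.2447, 0.062], [0.6684, 0.2433, 0.062]]
[[0.4875, 0.1119, 0.012], [0.4893, 0.2937, 0.012], [0.6904, 0.2969, 0.012]]
centre [array([0.58892794, 0.20443674, 0.012     ])]
```

```bash
python3 - <<'E'
from h import *
im,C=load("pics/w1.png");t,Ct=load("pics/top0.png") if 0 else (cv2.imread("pics/top0.png"),0)
a=cv2.resize(im[60:240,60:340],None,fx=2.5,fy=2.5,interpolation=2)
cv2.imwrite("pics/c1.png",a[:600,:800])
print(C[1].round(4), -C[1].T@C[2])
E
```

```text
[[ 0.0163  0.9998 -0.0076]
 [ 0.9601 -0.0135  0.2794]
 [ 0.2793 -0.0119 -0.9601]] [0.52839919 0.22885838 0.52361204]
```

View pics/c1.png

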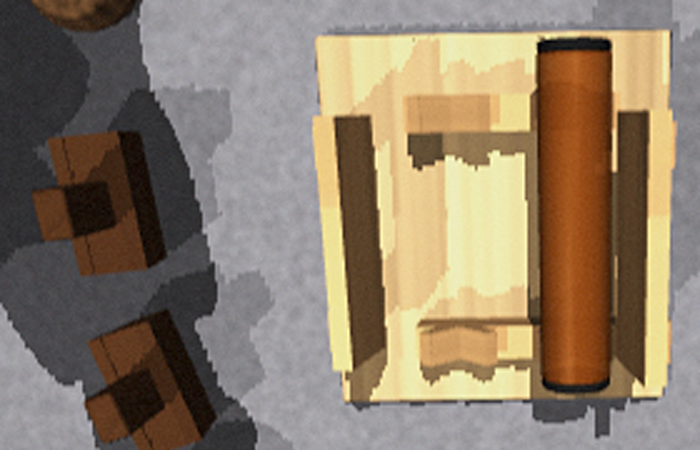

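The enlarged crop shows the low board's inner top edge from about (193.6,106) to (202,208) in image pixels. The tall board's inner top edge is at x≈319, and the empty V's bearers are near x≈240. The base is not centred on the V's, so I'll use the boards and the tube to locate the cradle.

```bash
python3 - <<'E'
from h import *
im,C=load("pics/w1.png")
f=lambda x,y:(60+x/2.5,60+y/2.5)
P=lambda n,uv,z:print(n,onplane(C,uv,z).round(4).tolist())
P("base",[f(317,38),f(670,30),f(664,398),f(350,402)],.012)
P("low inner top (y-.079)",[f(335,116),f(352,372)],.088)
P("tall inner top (y+.060)",[f(648,112),f(644,384)],.124)
P("tube ends",[f(574,40),f(575,390)],.068)
# chocks: block top z=.046
P("chockN block top corners",[f(48,140),f(119,131),f(145,270),f(80,276)],.046)
P("chockN handle top",[f(34,192),f(66,184),f(77,238),f(42,240)],.092)
P("chockF block top",[f(90,346),f(165,312),f(213,420),f(150,449)],.046)
P("chockF handle top",[f(86,402),f(117,390),f(140,430),f(102,446)],.092)
E
```

```text
base [[0.4902, 0.1115, 0.012], [0.4894, 0.295, 0.012], [0.6891, 0.2963, 0.012], [0.689, 0.1142, 0.012]]
low inner top (y-.079) [[0.5292, 0.1343, 0.088], [0.6498, 0.1334, 0.088]]
tall inner top (y+.060) [[0.5297, 0.2722, 0.124], [0.6472, 0.2724, 0.124]]
tube ends [[0.4972, 0.2434, 0.068], [0.6666, 0.2431, 0.068]]
chockN block top corners [[0.5385, -0.0199, 0.046], [0.5347, 0.0165, 0.046], [0.6048, 0.0201, 0.046], [0.6074, -0.0144, 0.046]]
chockN handle top [[0.5606, -0.0062, 0.092], [0.5572, 0.0091, 0.092], [0.5819, 0.0104, 0.092], [0.5826, -0.0062, 0.092]]
chockF block top [[0.6451, -0.0149, 0.046], [0.6272, 0.0277, 0.046], [0.6876, 0.0462, 0.046], [0.704, 0.0095, 0.046]]
chockF handle top [[0.6621, 0.0023, 0.092], [0.6562, 0.0185, 0.092], [0.677, 0.027, 0.092], [0.6852, 0.0068, 0.092]]
```

The cradle is at (0.589, 0.2125) with yaw about 0. The low board, tall board and tube agree within 1 mm. Next I look at the rack.

```bash
python3 -m handwheel '[-1,-4,1,0,0,0,1, -2,-8,2,0,0,0,1, -3,-12,3,0,0,0,1, -4,-16,4,0,0,0,1, -5,-20,5,0,0,0,1, -6,-24,5,0,0,0,1, -6,-28,5,0,0,0,1,-6,-32,5,0,0,0,1]'
python3 -m handwheel '[0,-4,0,0,0,0,1,0,-8,0,0,0,0,1,0,-11,0,0,0,0,1,0,-11,0,0,0,0,1,0,-11,0,0,0,0,1]'
python3 - <<'E'
from h import *
for i in range(3):print(np.round(get_obs()["eef_pos"],4),np.round(get_obs()["tool_rot"],4))
im,C=snap("wrist","pics/w2.png")
E
```

```text
t: 2.37
eef_pos: [0.5381, -0.0912, 0.4317]
tool_rot: [0.002, 0.005, 1.0, -0.003]
contact_force: [1.1, 0.0, 0.9]
gripper_width: 0.999
t: 2.78
eef_pos: [0.5382, -0.2015, 0.4316]
tool_rot: [0.002, 0.006, 1.0, -0.003]
contact_force: [0.1, 0.8, 0.1]
gripper_width: 1.002
[ 0.5382 -0.2015  0.4316] [ 0.0017  0.0056  1.     -0.0026]
[ 0.5382 -0.2015  0.4316] [ 0.0017  0.0056  1.     -0.0026]
[ 0.5382 -0.2015  0.4316] [ 0.0017  0.0056  1.     -0.0026]
```

View pics/w2.png

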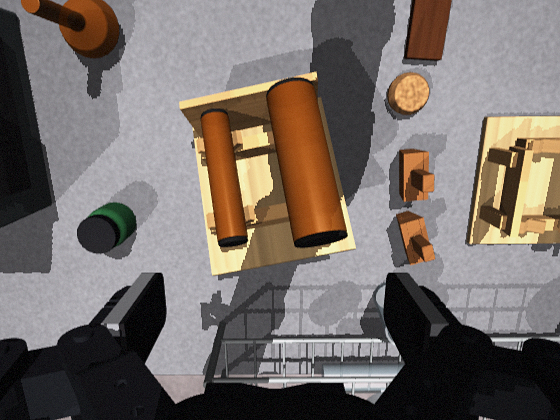

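The wrist view of the rack shows the small tube from (214,110) to (232,246) and the large one from (288,79) to (322,245). Their upper ends are at the bottom of the picture.

```bash
python3 - <<'E'
from h import *
im,C=load("pics/w2.png")
hsv=cv2.cvtColor(im,cv2.COLOR_BGR2HSV);m=cv2.inRange(hsv,(4,150,60),(18,255,255))
m=cv2.morphologyEx(m,cv2.MORPH_OPEN,np.ones((5,5)))
n,l,st,ce=cv2.connectedComponentsWithStats(m)
for i in range(1,n):
    if st[i][4]<1500:continue
    print(st[i])
    y0,h=st[i][1],st[i][3];rows=np.arange(y0+12,y0+h-18)
    lo=np.array([np.nonzero(l[y]==i)[0].min() for y in rows]);hi=np.array([np.nonzero(l[y]==i)[0].max()+1 for y in rows])
    pl,ph=np.polyfit(rows,lo,1),np.polyfit(rows,hi,1)
    r=np.array([y0-12,y0,y0+h//2,y0+h,y0+h+12]);print("rows",r,"L",np.polyval(pl,r).round(1),"R",np.polyval(ph,r).round(1))
    g=cv2.cvtColor(im,cv2.COLOR_BGR2GRAY);mid=(pl+ph)/2
    print("lowprof",[(y,int(g[y,int(np.polyval(mid,y))])) for y in range(y0-10,y0+4)])
    print("highprof",[(y,int(g[y,int(np.polyval(mid,y))])) for y in range(y0+h-6,y0+h+16)])
E
```

```text
[  60    0   58   50 1893]
rows [-12   0  25  50  62] L [110.7  98.1  71.8  45.4  32.8] R [121.1 119.1 114.8 110.6 108.5]
lowprof [(-10, 18), (-9, 17), (-8, 19), (-7, 16), (-6, 19), (-5, 15), (-4, 25), (-3, 22), (-2, 24), (-1, 16), (0, 132), (1, 133), (2, 138), (3, 82)]
highprof [(44, 62), (45, 56), (46, 62), (47, 59), (48, 62), (49, 40), (50, 25), (51, 29), (52, 48), (53, 50), (54, 107), (55, 146), (56, 141), (57, 139), (58, 140), (59, 144), (60, 144), (61, 141), (62, 137), (63, 139), (64, 134), (65, 134)]
[ 408    0   43   59 2060]
rows [-12   0  29  59  71] L [416.9 415.2 410.9 406.5 404.7] R [453.5 451.4 446.3 441.1 439. ]
lowprof [(-10, 9), (-9, 6), (-8, 7), (-7, 14), (-6, 12), (-5, 5), (-4, 12), (-3, 17), (-2, 10), (-1, 2), (0, 62), (1, 64), (2, 64), (3, 65)]
highprof [(53, 65), (54, 67), (55, 65), (56, 66), (57, 62), (58, 37), (59, 12), (60, 61), (61, 83), (62, 76), (63, 75), (64, 133), (65, 173), (66, 175), (67, 162), (68, 164), (69, 164), (70, 144), (71, 151), (72, 148), (73, 144), (74, 147)]
[ 268   81   77  158 7721]
rows [ 69  81 160 239 251] L [262.1 264.3 279.1 294.  29
[... 297 characters left out ...]
12), (242, 2), (243, 6), (244, 7), (245, 85), (246, 116), (247, 214), (248, 243), (249, 238), (250, 238), (251, 239), (252, 239), (253, 233), (254, 169)]
[ 201  112   46  127 3629]
rows [100 112 175 239 251] L [197.7 199.4 208.5 217.7 219.4] R [225.5 227.5 237.8 248.3 250.2]
lowprof [(102, 137), (103, 57), (104, 63), (105, 66), (106, 67), (107, 75), (108, 55), (109, 30), (110, 32), (111, 50), (112, 81), (113, 98), (114, 93), (115, 98)]
highprof [(233, 143), (234, 153), (235, 143), (236, 90), (237, 25), (238, 39), (239, 39), (240, 37), (241, 21), (242, 12), (243, 10), (244, 2), (245, 5), (246, 83), (247, 112), (248, 113), (249, 110), (250, 210), (251, 238), (252, 234), (253, 233), (254, 234)]
```

```bash
cat > tubes.py <<'E'
from h import *
from scipy.optimize import least_squares
im,C=load("pics/w2.png");s,c=.5,np.sqrt(.75)
def pts(p,r,L):
    x,y,z,a=p;h=np.array([np.cos(a),np.sin(a),0]);u=c*h+[0,0,s];n=-s*h+[0,0,c];m=np.array([x,y,z])
    side=np.cross(u,n);eye=-C[1].T@C[2];return m-u*L/2+r*n,m+u*L/2-r*n
for nm,r,L,A,B in(("small",.018,.17,(212.9,108.5),(234.1,246)),("large",.03,.19,(288.1,78),(322.6,245))):
    f=lambda p:(proj(C,np.array(pts(p,r,L)))-np.array([A,B])).ravel()
    q=least_squares(f,[.55,-.2,.15,0]).x;print(nm,q.round(4),np.rad2deg(q[3]).round(2))
    u=np.array([c*np.cos(q[3]),c*np.sin(q[3]),s])
    print("ends",(q[:3]-u*L/2).round(4),(q[:3]+u*L/2).round(4))
    for v,w in((-.8,0),(.8,0)):
        m=q[:3]+u*v*L/2;d=np.linalg.norm(m+C[1].T@C[2]);print("px width expected",2*r*C[0][0,0]/d, "at row",proj(C,m).round(1))
    Ct=cam("top");print("top proj of ends",proj(Ct,np.array(pts(q,r,L))).round(1).tolist());Cs=cam("scene");print("scene",proj(Cs,np.array(pts(q,r,L))).round(1).tolist())
E
python3 tubes.py
```

```text
small [ 0.5536 -0.2666  0.1205  0.1564] 8.96
ends [ 0.4809 -0.2781  0.078 ] [ 0.6263 -0.2552  0.163 ]
px width expected 26.957057438740836 at row [[217.7 127.3]]
px width expected 29.774917488035918 at row [[229.6 229.9]]
top proj of ends [[383.4, 246.9], [377.9, 189.9]]
scene [[195.7, 259.4], [251.6, 260.8]]
large [ 0.5339 -0.1663  0.1404  0.2054] 11.77
ends [ 0.4534 -0.1831  0.0929] [ 0.6144 -0.1495  0.1879]
px width expected 47.038490154802886 at row [[292.9 105.5]]
px width expected 52.944067735136784 at row [[319.3 224.8]]
top proj of ends [[353.2, 256.5], [342.0, 189.9]]
scene [[207.1, 228.2], [273.3, 231.2]]
```

```bash
python3 -m handwheel '[0,-3.5,-1,0,0,0,1,0,-7,-2,0,0,0,1,0,-10.5,-3,0,0,0,1,0,-14,-4,0,0,0,1,0,-15,-5,0,0,0,1,0,-15,-5,0,0,0,1,0,-15,-5,0,0,0,1]'
python3 - <<'E'
from h import *
im,C=snap("wrist","pics/w3.png");g=cv2.cvtColor(im,cv2.COLOR_BGR2GRAY)
hsv=cv2.cvtColor(im,cv2.COLOR_BGR2HSV);m=cv2.inRange(hsv,(4,150,60),(18,255,255))
m=cv2.morphologyEx(m,cv2.MORPH_OPEN,np.ones((5,5)))
n,l,st,ce=cv2.connectedComponentsWithStats(m)
for i in range(1,n):
    if st[i][4]<1500 :continue
    print(st[i]);y0,h=st[i][1],st[i][3]
    if y0<5: continue
    rows=np.arange(y0+12,y0+h-18)
    lo=np.array([np.nonzero(l[y]==i)[0].min() for y in rows]);hi=np.array([np.nonzero(l[y]==i)[0].max()+1 for y in rows])
    pl,ph=np.polyfit(rows,lo,1),np.polyfit(rows,hi,1);mid=(pl+ph)/2
    r=np.array([y0,y0+h//2,y0+h]);print("rows",r,"L",np.polyval(pl,r).round(1),"R",np.polyval(ph,r).round(1),"std",np.std(lo-np.polyval(pl,rows)),np.std(hi-np.polyval(ph,rows)))
    print("low",[(y,int(g[y,int(np.polyval(mid,y))])) for y in range(y0-10,y0+4)])
    print("high",[(y,int(g[y,int(np.polyval(mid,y))])) for y in range(y0+h-6,y0+h+16)])
E
```

```text
t: 3.42
eef_pos: [0.5397, -0.3471, 0.3806]
tool_rot: [0.001, 0.003, 1.0, -0.001]
contact_force: [-0.5, 0.5, 0.1]
gripper_width: 0.999
[ 156    0   64   42 1715]
[  404    76   105   181 10533]
rows [ 76 166 257] L [397.6 422.2 447. ] R [453.9 483.8 514. ] std 1.0234400656390374 0.31356560462159755
low [(66, 56), (67, 63), (68, 60), (69, 62), (70, 57), (71, 57), (72, 114), (73, 202), (74, 197), (75, 87), (76, 27), (77, 30), (78, 52), (79, 84)]
high [(251, 80), (252, 25), (253, 33), (254, 33), (255, 34), (256, 34), (257, 18), (258, 1), (259, 200), (260, 238), (261, 233), (262, 232), (263, 232), (264, 233), (265, 217), (266, 186), (267, 186), (268, 185), (269, 180), (270, 177), (271, 176), (272, 179)]
[ 321  110   61  146 4663]
rows [110 183 256] L [317.3 333.5 349.7] R [348.8 366.8 384.8] std 0.3422162589485434 0.35578518012200466
low [(100, 233), (101, 185), (102, 72), (103, 79), (104, 81), (105, 84), (106, 84), (107, 64), (108, 32), (109, 41), (110, 36), (111, 82), (112, 108), (113, 105)]
high [(250, 148), (251, 166), (252, 120), (253, 11), (254, 17), (255, 21), (256, 18), (257, 22), (258, 17), (259, 3), (260, 38), (261, 98), (262, 125), (263, 124), (264, 122), (265, 121), (266, 120), (267, 120), (268, 121), (269, 116), (270, 120), (271, 117)]
```

View pics/w3.png

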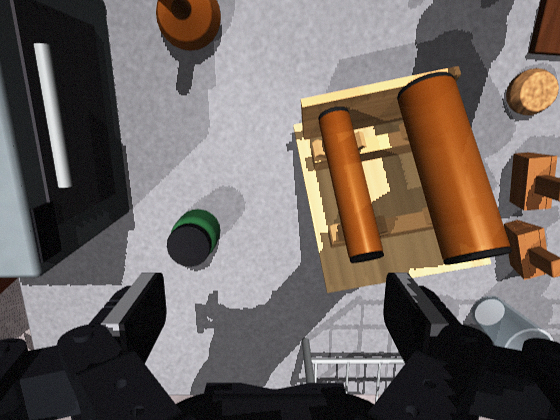

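The second view shows the small tube from (333,107) to (366,260) and the large one from (425,75) to (480,259). I'll combine both views by making the silhouette rays tangent to the cylinder.

```bash
cat > tubes.py <<'E'
from h import *
from scipy.optimize import least_squares
s,c=.5,np.sqrt(.75)
C2=load("pics/w2.png")[1];C3=load("pics/w3.png")[1]
obs={"small":(.018,.17,[(C2,[(199.4,112),(217.7,239),(227.5,112),(248.3,239)],108.5,246),(C3,[(317.3,110),(349.7,256),(348.8,110),(384.8,256)],107,260)]),
"large":(.03,.19,[(C2,[(264.3,81),(294,239),(313.2,81),(348.7,239)],78,245.5),(C3,[(397.6,76),(447,257),(453.9,76),(514,257)],75,259)])}
for nm,(r,L,vs) in obs.items():
  for pitchfree in(0,1):
    def f(p):
        th=p[4] if pitchfree else np.pi/6;s,c=np.sin(th),np.cos(th)
        h=np.array([np.cos(p[3]),np.sin(p[3]),0]);u=c*h+[0,0,s];n=-s*h+[0,0,c];m=p[:3];o=[]
        for C,e,a,b in vs:
            K,R,t=C;eye=-R.T@t
            for uv in e:
                d=R.T@np.linalg.inv(K)@[*uv,1];k=np.cross(d,u);o.append((abs((m-eye)@k)/np.linalg.norm(k)-r)*1000)
            P=proj(C,np.array([m-u*L/2+r*n,m+u*L/2-r*n]));o+=[P[0,1]-a,P[1,1]-b]
        return np.array(o)
    q=least_squares(f,[.55,-.2 if nm=="large" else -.26,.13,.2,np.pi/6]);p=q.x
    print(nm,p.round(4),"yaw",np.rad2deg(p[3]).round(2),"pitch",np.rad2deg(p[4]).round(1),"res",q.fun.round(1))
E
python3 tubes.py
```

```text
small [ 0.5523 -0.2655  0.1248  0.1961  0.5236] yaw 11.24 pitch 30.0 res [ 0.4  0.  -0.8 -0.7 -0.6 -0.2 -1.4 -0.9 -0.  -0.4 -0.8  1.3]
small [ 0.5523 -0.2655  0.1248  0.1961  0.5228] yaw 11.24 pitch 30.0 res [ 0.4  0.  -0.8 -0.7 -0.6 -0.2 -1.4 -0.9 -0.  -0.3 -0.8  1.3]
large [ 0.5338 -0.1651  0.1419  0.1878  0.5236] yaw 10.76 pitch 30.0 res [ 1.3  1.  -2.3 -1.9 -0.6  0.1 -5.4 -3.6 -1.4 -0.6 -2.9  3. ]
large [ 0.5124 -0.2094  0.1983  0.2115  0.9772] yaw 12.12 pitch 56.0 res [-19.9 -20.4  35.3  21.3  -3.1  -2.1 -19.4  -3.3  20.2 -19.1  -6.3   6. ]
```

```bash
python3 - <<'E'
from h import *
h=np.array([np.cos(.193),np.sin(.193),0]);a=.5*h+[0,0,-.866]
m=np.array([.5523,-.2655,.1248]);print("axis",a.round(3))
go(m+a*(.0215-.13),11,-30);go(m+a*.0215,11,-30)
E
```

```text
axis [ 0.491  0.096 -0.866]
go [ -4.12   7.07 -16.26] [  2.9 -29.7  11. ] t 3.47
go [  2.26   8.32 -27.52] [  2.9 -29.7  11. ] t 3.47
```

```bash
python3 -m handwheel '[-1,1,-2,0.5,-5,2,1, -2,2,-4.5,1,-10,4,1, -3,3.5,-7,1.5,-15,6,1, -3.7,5,-10,2,-20,8,1, -4.1,6,-13,2.4,-25,9.5,1, -4.1,7,-16,2.9,-29.7,11,0.8, -4.1,7,-16.2,2.9,-29.7,11,0.8, -4.1,7.1,-16.2,2.9,-29.7,11,0.8]' 40
python3 - <<'E'
from h import *
h=np.array([np.cos(.193),np.sin(.193),0]);a=.5*h+[0,0,-.866]
m=np.array([.5523,-.2655,.1248])
im,C=snap("wrist","pics/w4.png");go(m+a*.0215,11,-30);print(get_obs()['q'])
E
```

```text
t: 4.13
eef_pos: [0.4966, -0.2723, 0.2167]
tool_rot: [0.256, -0.09, 0.962, 0.028]
contact_force: [-1.2, -0.1, -0.6]
gripper_width: 0.797
go [  6.46   1.03 -11.27] [-0.1 -0.1 -0.1] t 4.18
[ 0.49770307  0.18546119  0.11229159  2.12439183 -0.75306751  0.58450447
  2.95543806]
```

View pics/w4.png

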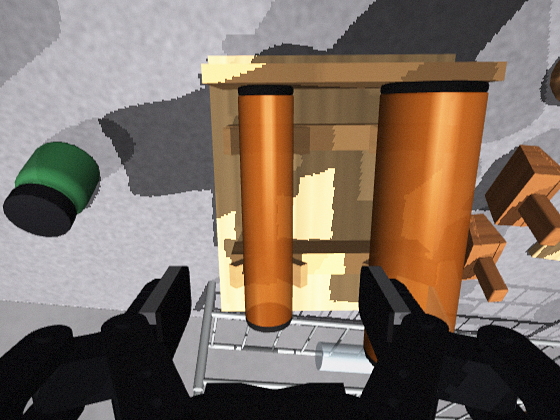

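The tube's axis is vertical in the picture at x≈266, and the fingers are centred at about 274. Joint 7 is close to its limit, so I'll check the projection and go in carefully.

```bash
python3 - <<'E'
from h import *
im,C=load("pics/w4.png");h=np.array([np.cos(.193),np.sin(.193),0]);u=.866*h+[0,0,.5]
m=np.array([.5523,-.2655,.1248]);print(proj(C,[m-u*.085,m,m+u*.085,]))
g=cv2.cvtColor(im,cv2.COLOR_BGR2HSV);k=cv2.inRange(g,(4,150,60),(18,255,255))
for y in(130,180,230,280,310):
    x=np.nonzero(k[y,225:310])[0]+225;print(y,x.min(),x.max()+1)
o=get_obs();R=rot(o).as_matrix();print("tool axes",R.round(3).tolist(),o["eef_pos"])
print("pad centre line at tube depth",proj(C,o["eef_pos"]+R[:,2]*.11))
E
python3 -m handwheel '[0.5,0.1,-0.9,0,0,0,0.8,1,0.2,-1.8,0,0,0,0.8]'
python3 -c "
from h import *
print(get_obs()['q'])"
```

```text
[[266.38548758  85.97593841]
 [268.04616308 213.25509953]
 [269.43339234 319.57651917]]
130 239 294
180 241 293
230 243 293
280 244 293
310 245 292
tool axes [[-0.851, -0.192, 0.49], [-0.166, 0.981, 0.097], [-0.499, 0.002, -0.867]] [ 0.49827365 -0.27369189  0.21886307]
pad centre line at tube depth [[271.59193139 212.24647684]]
t: 4.35
eef_pos: [0.511, -0.2713, 0.2038]
tool_rot: [0.259, -0.097, 0.961, 0.024]
contact_force: [-0.1, 0.1, -0.2]
gripper_width: 0.801
[ 0.5870614   0.22236891 -0.00983676  2.11740727 -0.75124022  0.53413007
  2.95457988]
```

```bash
python3 -m handwheel '[1,0.2,-1.8,0,0,0,0.75,2,0.35,-3.6,0,0,0,0.75,3,0.55,-5.3,0,0,0,0.75,3,0.55,-5.3,0,0,0,0.75]'
python3 - <<'E'
from h import *
h=np.array([np.cos(.193),np.sin(.193),0]);a=.5*h+[0,0,-.866]
m=np.array([.5523,-.2655,.1248])
go(m+a*.0215,11,-30);print(get_obs()['q'].round(3) if hasattr(get_obs()['q'],'round') else get_obs()['q'])
E
```

```text
t: 4.68
eef_pos: [0.544, -0.2634, 0.1503]
tool_rot: [0.258, -0.101, 0.96, 0.025]
contact_force: [-0.1, 0.2, 0.1]
gripper_width: 0.755
go [ 1.89 -0.01 -4.41] [ 0.2  0.1 -0.9] t 4.68
[ 0.725  0.349 -0.233  2.101 -0.74   0.39   2.949]
```

```bash
python3 -m handwheel '[0.7,0,-1.6,0,0,0,0.7,1.4,0,-3.2,0,0,0,0.65,1.9,0,-4.4,0,0,0,0.65,1.9,0,-4.4,0,0,0,0.65,1.9,0,-4.4,0,0,0,0.2,1.9,0,-4.4,0,0,0,0.2,1.9,0,-4.4,0,0,0,0.2,1.9,0,-4.4,0,0,0,0.2]' 40
python3 - <<'E'
from h import *
h=np.array([np.cos(.193),np.sin(.193),0]);a=.5*h+[0,0,-.866]
m=np.array([.5523,-.2655,.1248])
go(m+a*.0215,11,-30);print(np.round(get_obs()['q'],3));snap("wrist","pics/w5.png")
E
```

```text
t: 5.35
eef_pos: [0.5638, -0.2642, 0.1081]
tool_rot: [0.259, -0.101, 0.96, 0.024]
contact_force: [-1.0, -0.6, 5.0]
gripper_width: 0.409
go [-0.1   0.07 -0.19] [ 0.4  0.3 -0.9] t 5.35
[ 0.793  0.454 -0.345  2.084 -0.714  0.283  2.947]
```

```bash
python3 -m handwheel '[-0.7,-0.1,1.3,0,0,0,0.2,-1.4,-0.2,2.6,0,0,0,0.2,-2.5,-0.3,4.6,0,0,0,0.2,-3.8,-0.4,7,0,0,0,0.2,-4.5,-0.4,10,0,0,0,0.2,-4.5,-0.4,13.5,0,0,0,0.2,-4.5,-0.4,16,0,0,0,0.2,-4.5,-0.4,16,0,0,0,0.2]'
python3 - <<'E'
from h import *
go([.589,.1815,.24],0);print(np.round(get_obs()['q'],3))
E
```

```text
t: 6.07
eef_pos: [0.5207, -0.2695, 0.2744]
tool_rot: [0.263, -0.101, 0.959, 0.021]
contact_force: [1.1, -1.6, -1.9]
gripper_width: 0.405
go [ 6.83 45.1  -3.44] [ -2.4  30.5 -11.8] t 6.07
[ 0.762  0.146 -0.217  2.026 -0.551  0.638  2.728]
```

```bash
python3 -m handwheel '[0,2,1,0,0,0,0.2,0.5,5,1,-0.3,4,-1.5,0.2,1,8.5,1,-0.6,8,-3,0.2,1.5,12,1,-1,12,-4.5,0.2,2,15.5,1,-1.3,16,-6,0.2,3,19,1,-1.6,20,-7.5,0.2,4,22.5,1,-2,25,-9.5,0.2,5,26,0.5,-2.4,30.5,-11.8,0.2]'
python3 -m handwheel '[0.5,3.5,0,0,0,0,0.2,1,7,-0.5,0,0,0,0.2,1.5,10.5,-1,0,0,0,0.2,2,14,-2,0,0,0,0.2,2,17,-3,0,0,0,0.2,2,19,-4,0,0,0,0.2,2,19,-4,0,0,0,0.2,2,19,-4,0,0,0,0.2]'
python3 - <<'E'
from h import *
go([.589,.1815,.0385],0);print(np.round(get_obs()['q'],3),np.round(get_obs()['eef_pos'],4))
E
```

```text
t: 6.73
eef_pos: [0.5641, -0.0304, 0.2816]
tool_rot: [-0.002, 0.002, 1.0, -0.002]
contact_force: [2.1, -0.9, -2.5]
gripper_width: 0.406
t: 7.4
eef_pos: [0.5823, 0.1609, 0.2396]
tool_rot: [-0.004, -0.0, 1.0, -0.002]
contact_force: [-0.0, -0.8, -1.9]
gripper_width: 0.409
go [  0.67   2.06 -20.11] [ 0.3 -0.5 -0. ] t 7.4
[-0.076  0.387 -0.388  1.694  0.162  1.101  1.058] [0.5823 0.1609 0.2396]
```

```bash
python3 -m handwheel '[0.3,1,-2,0,0,0,0.2,0.7,2.1,-4,0,0,0,0.2,0.7,2.1,-7,0,0,0,0.2,0.7,2.1,-10,0,0,0,0.2,0.7,2.1,-13,0,0,0,0.2,0.7,2.1,-15,0,0,0,0.2,0.7,2.1,-16,0,0,0,0.2,0.7,2.1,-16,0,0,0,0.2]'
python3 - <<'E'
from h import *
snap("wrist","pics/w6.png")
go([.589,.1815,.0385],0);print(np.round(get_obs()['q'],3),np.round(get_obs()['eef_pos'],4))
E
```

```text
t: 8.07
eef_pos: [0.5878, 0.1797, 0.0771]
tool_rot: [-0.006, 0.001, 1.0, -0.004]
contact_force: [-0.5, 1.1, -1.5]
gripper_width: 0.411
go [-0.    0.09 -4.06] [ 0.3 -0.5  0. ] t 8.12
[-0.143  0.586 -0.347  1.793  0.262  0.819  0.951] [0.589  0.1806 0.0791]
```

View pics/w6.png

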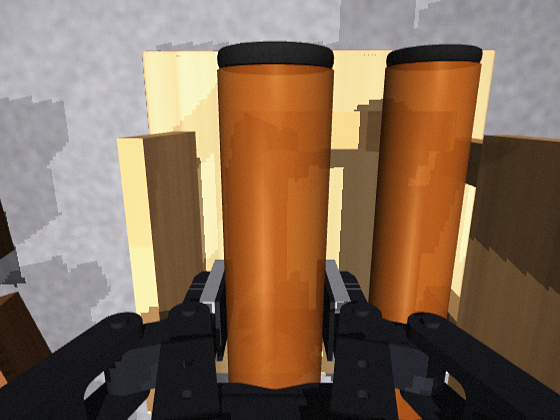

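The held tube is centred between the fingers at x≈276 and parallel to the laid one, with clearance to the board and to its neighbour. I'm lowering it.

```bash
python3 -m handwheel '[0,0.1,-1.2,0,0,0,0.2,0,0.1,-2.2,0,0,0,0.2,0,0.1,-3,0,0,0,0.2,0,0.1,-3.4,0,0,0,0.2,0,0.1,-3.4,0,0,0,0.2]'
python3 -m handwheel '[0,0,-0.15,0,0,0,0.2,0,0,-0.3,0,0,0,0.2,0,0,-0.3,0,0,0,0.2]'
python3 -m handwheel '[0,0,-0.15,0,0,0,0.2,0,0,-0.3,0,0,0,0.2,0,0,-0.3,0,0,0,0.2]'
```

```text
t: 8.53
eef_pos: [0.5883, 0.1813, 0.044]
tool_rot: [-0.006, 0.0, 1.0, -0.003]
contact_force: [-0.3, 0.5, -1.3]
gripper_width: 0.412
t: 8.78
eef_pos: [0.5884, 0.1814, 0.041]
tool_rot: [-0.006, 0.0, 1.0, -0.003]
contact_force: [-0.7, -0.5, -2.7]
gripper_width: 0.408
t: 9.03
eef_pos: [0.5888, 0.1813, 0.0397]
tool_rot: [-0.005, 0.0, 1.0, -0.003]
contact_force: [-3.9, -3.0, 10.0]
gripper_width: 0.408
```

```bash
python3 -m handwheel '[0,0,0,0,0,0,0.45,0,0,0,0,0,0,0.5,0,0,0,0,0,0,0.52,0,0,0,0,0,0,0.52]'
python3 -m handwheel '[0,0,0.6,0,0,0,0.52,0,0,2,0,0,0,0.52,0,0,4.5,0,0,0,0.52,0,0,8,0,0,0,0.6,0,0,12,0,0,0,0.7,0,0,16,0,0,0,0.8,0,0,18,0,0,0,0.8,0,0,18,0,0,0,0.8]'
python3 - <<'E'
from h import *
snap("wrist","pics/w7.png");go([.571,.0015,.25],4);print(np.round(get_obs()['q'],3),np.round(get_obs()['eef_pos'],4))
E
```

```text
t: 9.37
eef_pos: [0.5895, 0.1823, 0.0404]
tool_rot: [-0.004, 0.0, 1.0, -0.003]
contact_force: [0.0, 2.2, 3.5]
gripper_width: 0.519
t: 10.03
eef_pos: [0.5923, 0.1832, 0.2275]
tool_rot: [0.001, 0.001, 1.0, -0.001]
contact_force: [0.7, 0.4, 0.1]
gripper_width: 0.798
go [ -2.01 -18.1    2.56] [ 0.2 -0.1  4.1] t 10.08
[-0.109  0.422 -0.39   1.68   0.18   1.079  1.016] [0.5911 0.1825 0.2244]
```

View pics/w7.png

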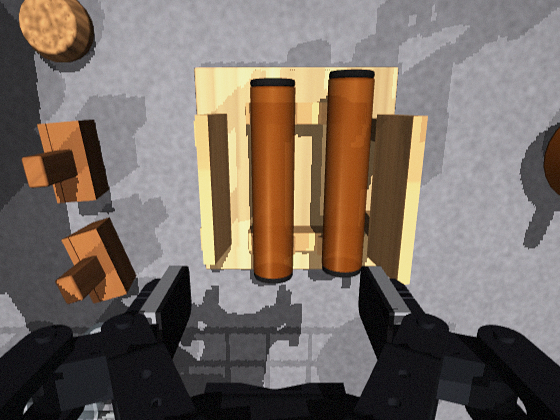

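Both small tubes lie parallel in their V's: the new one from (272,82) to (273,280), the laid one from (352,73) to (343,273). Next is the nearer chock.

```bash
python3 -m handwheel '[-0.5,-3.5,0,0,0,1,0.8,-1,-7,0,0,0,2,0.8,-1.5,-10.5,0,0,0,3,0.7,-2,-14,-1,0,0,4.1,0.6,-2,-17,-2,0,0,4.1,0.6,-2,-18.1,-2,0,0,4.1,0.6,-2,-18.1,-2,0,0,4.1,0.6]' 40
python3 - <<'E'
from h import *
snap("wrist","pics/w8.png");go([.571,.0015,.052],4)
E
```

```text
t: 10.67
eef_pos: [0.5696, -0.0033, 0.2029]
tool_rot: [-0.003, -0.032, 0.999, -0.003]
contact_force: [0.7, 0.7, 0.1]
gripper_width: 0.602
go [  0.07   0.16 -15.16] [ 0.3 -0.3  0.1] t 10.72
```

View pics/w8.png

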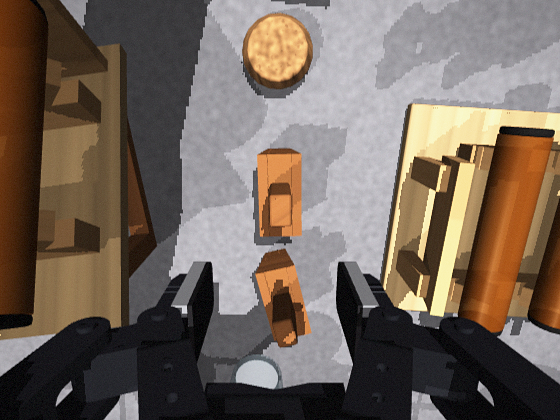

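```bash
python3 - <<'E'
from h import *
im,C=load("pics/w8.png")
P=lambda uv,z:print(onplane(C,uv,z).round(4).tolist(),onplane(C,uv,z).mean(0).round(4))
P([(270,194),(291,194),(292,226),(269,226)],.092)
P([(258,154),(300,154),(301,237),(257,237)],.046)
x=onplane(C,[(280.5,194),(280.5,226)],.092);print(x)
E
```

```text
[[0.5587, -0.0078, 0.092], [0.5578, 0.007, 0.092], [0.5813, 0.0095, 0.092], [0.5824, -0.007, 0.092]] [5.7e-01 4.0e-04 9.2e-02]
[[0.5369, -0.0196, 0.046], [0.5347, 0.0142, 0.046], [0.6053, 0.0209, 0.046], [0.6078, -0.0168, 0.046]] [ 5.712e-01 -3.000e-04  4.600e-02]
[[ 5.58240539e-01 -3.93244771e-04  9.20000000e-02]
 [ 5.81824215e-01  1.23325598e-03  9.20000000e-02]]
```

The chock's handle top is centred at about (280.5,210), directly under the tool to within 1 mm. I'm going down to grip it.

```bash
python3 -m handwheel '[0,0,-3.5,0,0,0,0.6,0,0,-7,0,0,0,0.6,0,0,-10.5,0,0,0,0.6,0,0,-13,0,0,0,0.6,0,0,-14.4,0,0,0,0.6,0,0,-15.1,0,0,0,0.6,0,0,-15.1,0,0,0,0.6,0,0,-15.1,0,0,0,0.6]' 40
python3 -m handwheel '[0,0,0,0,0,0,0.3,0,0,0,0,0,0,0,0,0,0,0,0,0,0,0,0,0,0,0,0,0,0,0,0,0,0,0,0]' 40
python3 -m handwheel '[0,0,0.5,0,0,0,0,0,0,2,0,0,0,0,0,0,5,0,0,-1,0,0,0,8.5,0,0,-2,0,0,0,12,0,0,-3,0,0,0,14,0,0,-4,0,0,0,14,0,0,-4,0]'
python3 - <<'E'
from h import *
go([.589,.1505,.098],0);print(np.round(get_obs()['eef_pos'],4))
E
```

```text
t: 11.38
eef_pos: [0.5708, 0.0015, 0.0532]
tool_rot: [-0.002, -0.034, 0.999, -0.002]
contact_force: [0.5, -0.2, -0.0]
gripper_width: 0.602
t: 11.8
eef_pos: [0.5717, 0.0016, 0.0543]
tool_rot: [-0.001, -0.034, 0.999, -0.002]
contact_force: [-0.6, 0.9, 6.4]
gripper_width: 0.181
t: 12.38
eef_pos: [0.5745, 0.0019, 0.1998]
tool_rot: [0.003, 0.001, 1.0, -0.002]
contact_force: [-0.5, 0.2, -1.0]
gripper_width: 0.181
go [  1.45  14.86 -10.18] [0.2 0.4 0.1] t 12.38
[0.5745 0.0019 0.1998]
```

```bash
python3 -m handwheel '[0.5,3,0,0,0,0,0,1,6,0,0,0,0,0,1.4,9,0,0,0,0,0,1.4,12,0,0,0,0,0,1.4,14.2,0,0,0,0,0,1.4,14.9,0,0,0,0,0,1.4,14.9,-1,0,0,0,0,1.4,14.9,-1,0,0,0,0]'
python3 - <<'E'
from h import *
go([.589,.1505,.100],0);print(np.round(get_obs()['eef_pos'],4))
E
```

```text
t: 13.05
eef_pos: [0.5872, 0.1493, 0.1872]
tool_rot: [0.002, 0.001, 1.0, -0.003]
contact_force: [0.0, -1.1, -2.5]
gripper_width: 0.185
go [ 0.18  0.12 -8.72] [0.3 0.2 0.1] t 13.05
[0.5872 0.1493 0.1872]
```

```bash
python3 -m handwheel '[0.1,0.1,-2,0,0,0,0,0.2,0.1,-4,0,0,0,0,0.2,0.1,-5.5,0,0,0,0,0.2,0.1,-6.8,0,0,0,0,0.2,0.1,-7.5,0,0,0,0,0.2,0.1,-7.9,0,0,0,0,0.2,0.1,-7.9,0,0,0,0]'
python3 -m handwheel '[0,0,-0.3,0,0,0,0,0,0,-0.5,0,0,0,0,0,0,-0.5,0,0,0,0]'
python3 -m handwheel '[0,0,-0.15,0,0,0,0,0,0,-0.3,0,0,0,0,0,0,-0.3,0,0,0,0]'
```

```text
t: 13.63
eef_pos: [0.589, 0.1498, 0.1076]
tool_rot: [0.001, 0.001, 1.0, -0.003]
contact_force: [-0.1, 1.4, -1.0]
gripper_width: 0.179
t: 13.88
eef_pos: [0.5896, 0.1503, 0.103]
tool_rot: [0.002, 0.001, 1.0, -0.002]
contact_force: [2.5, 3.0, -1.4]
gripper_width: 0.182
t: 14.13
eef_pos: [0.5901, 0.1507, 0.1005]
tool_rot: [0.003, 0.001, 1.0, -0.002]
contact_force: [0.8, 3.3, 2.9]
gripper_width: 0.18
```

```bash
python3 -m handwheel '[0,0,-0.1,0,0,0,0,0,0,-0.2,0,0,0,0,0,0,-0.2,0,0,0,0]'
python3 -m handwheel '[0,0,0.1,0,0,0,0.3,0,0,0.2,0,0,0,0.4,0,0,0.2,0,0,0,0.45,0,0,0.2,0,0,0,0.45]'
python3 -m handwheel '[0,0,1.5,0,0,0,0.45,0,0,4.5,0,0,0,0.45,0,0,8.5,0,0,0,0.6,0,0,12.5,0,0,0,0.7,0,0,16,0,0,0,0.85,0,0,17,0,0,0,1,0,0,17,0,0,0,1]'
python3 - <<'E'
from h import *
snap("wrist","pics/w9.png");h=np.array([np.cos(.193),np.sin(.193),0]);a=.5*h+[0,0,-.866]
m=np.array([.5338,-.1651,.1419]);
go(m+a*(.0187-.13),11,-30);go(m+a*.0187,11,-30);print(np.round(get_obs()['eef_pos'],4))
E
```

```text
t: 14.38
eef_pos: [0.5903, 0.1508, 0.1001]
tool_rot: [0.003, 0.001, 1.0, -0.002]
contact_force: [-3.5, 1.0, 14.2]
gripper_width: 0.18
t: 14.72
eef_pos: [0.5902, 0.1499, 0.1018]
tool_rot: [0.003, 0.001, 1.0, -0.003]
contact_force: [-0.2, 0.7, -0.3]
gripper_width: 0.448
t: 15.3
eef_pos: [0.592, 0.1503, 0.2755]
tool_rot: [0.006, 0.002, 1.0, -0.002]
contact_force: [1.2, -0.4, 0.0]
gripper_width: 0.999
go [-11.16 -32.56  -3.45] [  3.1 -29.5  11. ] t 15.35
go [ -4.78 -31.31 -14.71] [  3.1 -29.5  11. ] t 15.35
[0.5908 0.1498 0.2728]
```

View pics/w9.png

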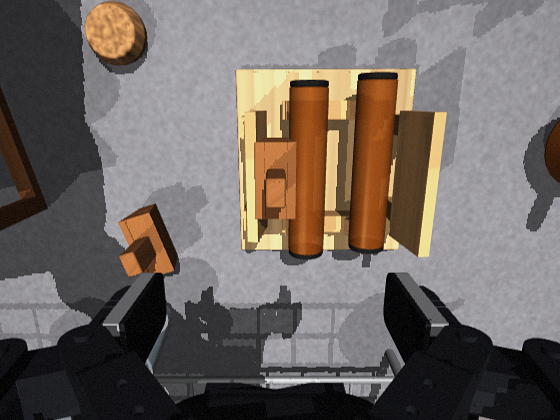

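The first chock stands upright between the small tube and the low board, with its handle at (276,195) and block at (275,180). Next is the large tube.

```bash
python3 -m handwheel '[-1.2,-3.8,0.5,0,0,0,1,-2.4,-7.6,0.5,0,0,0,1,-3.6,-11.4,0.5,0,0,0,1,-4.8,-15,0.5,0.5,-4,1.5,1,-6,-18.5,0.5,1,-9,3,1,-7.5,-22,0,1.5,-14,5,1,-9,-25.5,-0.5,2,-19,7,1,-10.2,-29,-1.5,2.5,-24,9,1]' 60
python3 -m handwheel '[-0.5,-1.8,-1,0.3,-2.7,1,1,-1,-3.5,-1.8,0.6,-5.5,2,1,-1,-3.5,-1.8,0.6,-5.5,2,1,-1,-3.5,-1.8,0.6,-5.5,2,1]'
python3 - <<'E'
from h import *
im,C=snap("wrist","pics/w10.png");h=np.array([np.cos(.193),np.sin(.193),0]);u=.866*h+[0,0,.5];a=.5*h+[0,0,-.866]
m=np.array([.5338,-.1651,.1419])
print(proj(C,[m-u*.095,m,m+u*.095]).round(1).tolist())
g=cv2.cvtColor(im,cv2.COLOR_BGR2HSV);k=cv2.inRange(g,(4,150,60),(18,255,255))
for y in range(60,340,40):
    x=np.nonzero(k[y,190:370])[0]+190;print(y,x.min() if len(x) else 0,x.max()+1 if len(x) else 0,len(x))
gr=cv2.cvtColor(im,cv2.COLOR_BGR2GRAY)
print([(y,int(gr[y,275])) for y in range(50,120,4)],[(y,int(gr[y,275])) for y in range(280,380,4)])
go(m+a*.024,11,-30);print(np.round(get_obs()['q'],3))
E
```

```text
t: 16.02
eef_pos: [0.493, -0.1207, 0.2603]
tool_rot: [0.188, -0.067, 0.98, 0.021]
contact_force: [0.1, 1.2, -0.7]
gripper_width: 0.997
t: 16.35
eef_pos: [0.4805, -0.1566, 0.2395]
tool_rot: [0.232, -0.082, 0.969, 0.027]
contact_force: [0.0, -0.1, -0.7]
gripper_width: 0.997
[[241.5, 68.2], [247.6, 210.4], [252.8, 331.0]]
60 208 209 1
100 192 284 92
140 195 285 85
180 198 286 87
220 201 370 87
260 204 370 86
300 207 288 81
[(50, 85), (54, 86), (58, 80), (62, 85), (66, 12), (70, 7), (74, 53), (78, 63), (82, 73), (86, 68), (90, 68), (94, 72), (98, 72), (102, 70), (106, 71), (110, 75), (114, 69), (118, 68)] [(280, 94), (284, 97), (288, 97), (292, 94), (296, 93), (300, 86), (304, 79), (308, 91), (312, 86), (316, 77), (320, 75), (324, 70), (328, 76), (332, 77), (336, 73), (340, 77), (344, 31), (348, 57), (352, 163), (356, 160), (360, 220), (364, 219), (368, 217), (372, 178), (376, 142)]
go [  6.36  -0.72 -11.96] [-0.2 -3.   1. ] t 16.4
[ 0.55   0.032 -0.212  2.218 -0.47   0.528  2.447]
```

The tube is about 3 mm further to −y than the fit gave. I'll correct for that and grip it.

```bash
python3 -m handwheel '[1,-0.3,-1.9,0,-1,0.4,1,2,-0.6,-3.8,-0.1,-2,0.7,1,3.2,-0.9,-6,-0.2,-3,1,1,4.3,-1,-8,-0.2,-3,1,1,5.3,-1,-10,-0.2,-3,1,1,6.1,-1,-11.4,-0.2,-3,1,1,6.4,-1,-12,-0.2,-3,1,1,6.4,-1,-12,-0.2,-3,1,1]' 60
python3 -c "
from h import *
h=np.array([np.cos(.193),np.sin(.193),0]);a=.5*h+[0,0,-.866]
go(np.array([.5344,-.168,.1419])+a*.024,11,-30);print(np.round(get_obs()['q'],3))"
```

```text
t: 17.07
eef_pos: [0.5468, -0.1635, 0.1194]
tool_rot: [0.257, -0.093, 0.962, 0.027]
contact_force: [0.0, -0.1, -0.7]
gripper_width: 1.002
go [-0.06 -0.22  0.17] [-0.2 -0.1 -0.1] t 17.07
[ 0.628  0.347 -0.35   2.224 -0.807  0.189  2.855]
```

```bash
python3 -m handwheel '[0,-0.15,0,0,0,0,0.9,0,-0.15,0,0,0,0,0.5,0,-0.15,0,0,0,0,0.4,0,-0.15,0,0,0,0,0.4,0,-0.15,0,0,0,0,0.4]' 60
python3 -m handwheel '[-0.6,0,1.2,0,0,0,0.4,-1.2,0,2.4,0,0,0,0.4,-2.4,0,4.6,0,0,0,0.4,-3.6,0,7.2,0,0,0,0.4,-4.4,0,10.5,0,0,0,0.4,-4.4,0,14,0,0,0,0.4,-4.4,0,16,0,0,0,0.4,-4.4,0,16,0,0,0,0.4]'
python3 - <<'E'
from h import *
go([.589,.2125,.26],0);print(np.round(get_obs()['q'],3))
E
```

```text
t: 17.48
eef_pos: [0.5472, -0.1655, 0.1208]
tool_rot: [0.258, -0.093, 0.961, 0.026]
contact_force: [-4.5, -0.7, 8.0]
gripper_width: 0.687
t: 18.15
eef_pos: [0.5049, -0.1663, 0.2864]
tool_rot: [0.261, -0.094, 0.96, 0.024]
contact_force: [-0.2, -0.3, -3.1]
gripper_width: 0.691
go [ 8.41 37.88 -2.64] [ -2.8  30.4 -10.9] t 18.15
[ 5.190e-01  1.000e-03 -1.530e-01  2.153e+00 -5.050e-01  5.830e-01
  2.499e+00]
```

```bash
python3 -m handwheel '[0.5,2,1,0,0,0,0.4,1.2,5,1,-0.3,4,-1.5,0.4,2,8.5,1,-0.6,8,-3,0.4,3,12,1,-1,12,-4.5,0.4,4,15.5,1,-1.5,16,-6,0.4,5,19,1,-2,20.5,-7.5,0.4,6,22.5,1,-2.4,25.5,-9.2,0.4,7,26,0.5,-2.8,30.4,-10.9,0.4]'
python3 -m handwheel '[0.5,3,0,0,0,0,0.4,1,6,-0.5,0,0,0,0.4,1.4,9,-1,0,0,0,0.4,1.4,11,-2,0,0,0,0.4,1.4,11.9,-3,0,0,0,0.4,1.4,11.9,-3,0,0,0,0.4,1.4,11.9,-3,0,0,0,0.4]'
python3 - <<'E'
from h import *
go([.589,.2125,.073],0);print(np.round(get_obs()['q'],3))
im,C=snap("wrist","pics/w11.png")
g=cv2.cvtColor(im,cv2.COLOR_BGR2HSV);k=cv2.inRange(g,(4,150,60),(18,255,255));gr=cv2.cvtColor(im,cv2.COLOR_BGR2GRAY)
for y in(60,100,140,180,220):
    x=np.nonzero(k[y])[0];print(y,x.min() if len(x) else 0,x.max() if len(x) else 0,len(x))
p=onplane(C,[(0,0)],.3)
o=get_obs();R=rot(o).as_matrix();c=np.array(o["eef_pos"])-R[:,2]*.024;print("tube proj if centred",proj(C,[c+[-.095,0,-0],c+[-.05,0,0]]))
print([(y,int(gr[y,276])) for y in range(0,80,4)])
E
```

```text
t: 18.82
eef_pos: [0.5677, 0.0701, 0.2931]
tool_rot: [-0.002, 0.001, 1.0, -0.001]
contact_force: [2.0, 0.0, -2.3]
gripper_width: 0.689
t: 19.4
eef_pos: [0.5807, 0.1877, 0.2614]
tool_rot: [-0.004, 0.001, 1.0, -0.002]
contact_force: [0.4, -0.5, -3.3]
gripper_width: 0.688
go [  0.83   2.48 -18.84] [ 0.3 -0.5  0.1] t 19.4
[-0.081  0.386 -0.44   1.652  0.176  1.153  1.002]
60 49 381 216
100 171 378 208
140 174 559 236
180 177 559 237
220 180 369 190
tube proj if centred [[270.44774906  20.07934996]
 [271.10835788 173.73435446]]
[(0, 35), (4, 33), (8, 31), (12, 142), (16, 137), (20, 139), (24, 137), (28, 135), (32, 132), (36, 134), (40, 131), (44, 126), (48, 126), (52, 141), (56, 140), (60, 141), (64, 136), (68, 140), (72, 136), (76, 131)]
```

The large tube hangs centred and parallel in the hand. With this deep mid-length grip, though, the fingertips would end up at z≈0.078. That touches the small tubes, and the −y finger would foul the wedged chock's top edge. I'll put the tube back on the rack and regrip it shallower and towards its upper end, beyond the chock's ±35 mm. First I check where the bearers are.

```bash
python3 - <<'E'
from h import *
K,R,t=load("pics/w4.png")[1]
h=np.array([np.cos(.193),np.sin(.193),0]);u=.866*h+[0,0,.5];n=-.5*h+[0,0,.866];m=np.array([.5523,-.2655,.1248]);eye=-R.T@t
for uv in[(232,125),(232,150),(305,125),(305,150),(235,240),(235,258),(237,270),(300,258),(300,270)]:
    d=R.T@np.linalg.inv(K)@[*uv,1];P=[eye+d*(((m-n*k-eye)@n)/(d@n)) for k in(.014,.02)];print(uv,[round(((p-m)@u)*1000,1) for p in P])
o=get_obs();g=[.5472,-.1655,.1208];q=Ro.from_quat([-.093,.961,.026,.258]);r=(q*rot(o).inv()).as_rotvec(degrees=True)
print("back",np.round((np.array(g)-o["eef_pos"])*100,2),r.round(1),o["t"])
E
```

```text
(232, 125) [np.float64(-60.1), np.float64(-59.8)]
(232, 150) [np.float64(-42.9), np.float64(-42.2)]
(305, 125) [np.float64(-59.7), np.float64(-59.4)]
(305, 150) [np.float64(-42.4), np.float64(-41.7)]
(235, 240) [np.float64(25.0), np.float64(27.2)]
(235, 258) [np.float64(39.7), np.float64(42.3)]
(237, 270) [np.float64(49.8), np.float64(52.6)]
(300, 258) [np.float64(40.2), np.float64(42.7)]
(300, 270) [np.float64(50.3), np.float64(53.1)]
back [ -3.43 -35.23 -14.15] [  3.2 -30.3  11.1] 19.45
```

The upper bearer spans about +31 to +49 mm from the large tube's middle, so a grip at +64 mm is clear of it. I'm carrying the tube back.

```bash
python3 -m handwheel '[-1,-3.5,1.5,0,0,0,0.4,-2,-7,2.5,0,0,0,0.4,-3,-10.5,3,0.5,-4,1.5,0.4,-4,-14,3,1,-9,3,0.4,-5,-17.5,3,1.5,-14,5,0.4,-6,-21,3,2,-19,7,0.4,-7,-24.5,3,2.5,-24,9,0.4,-7.5,-28,2.5,3,-28.5,10.5,0.4]' 60
python3 -m handwheel '[0,-3,0,0.2,-1.8,0.6,0.4,0,-6,0,0.2,-1.8,0.6,0.4,0,-7.2,-0.3,0.2,-1.8,0.6,0.4,0,-7.2,-0.6,0.2,-1.8,0.6,0.4,0,-7.2,-0.6,0.2,-1.8,0.6,0.4]'
cat > bk.py <<'E'
from h import *
o=get_obs();g=[.5472,-.1655,.1208];q=Ro.from_quat([-.093,.961,.026,.258]);r=(q*rot(o).inv()).as_rotvec(degrees=True)
print("back",np.round((np.array(g)-o["eef_pos"])*100,2),r.round(1),o["t"],np.round(o["q"],2))
E
python3 bk.py
```

```text
t: 20.12
eef_pos: [0.5077, -0.076, 0.2902]
tool_rot: [0.223, -0.08, 0.971, 0.024]
contact_force: [-0.1, 0.6, -4.0]
gripper_width: 0.687
t: 20.53
eef_pos: [0.5064, -0.15, 0.284]
tool_rot: [0.238, -0.084, 0.967, 0.025]
contact_force: [-1.3, 1.1, -2.7]
gripper_width: 0.682
back [  4.08  -1.55 -16.32] [ 0.1 -2.4  1.1] 20.5333 [ 0.49  0.   -0.18  2.14 -0.4   0.61  2.34]
```

```bash
python3 -m handwheel '[0,-1,-1.5,0,-1.2,0.5,0.4,0,-1.5,-4,0.1,-2.4,1.1,0.4,0.1,-1.5,-7,0.1,-2.4,1.1,0.4,1.2,-1.5,-10,0.1,-2.4,1.1,0.4,2.5,-1.5,-13,0.1,-2.4,1.1,0.4,3.3,-1.5,-14.7,0.1,-2.4,1.1,0.4,3.6,-1.5,-15.4,0.1,-2.4,1.1,0.4,3.6,-1.5,-15.4,0.1,-2.4,1.1,0.4]'
python3 bk.py
```

```text
t: 21.2
eef_pos: [0.5423, -0.1638, 0.1289]
tool_rot: [0.257, -0.094, 0.961, 0.027]
contact_force: [-0.1, -0.2, -2.6]
gripper_width: 0.685
back [ 0.49 -0.17 -0.81] [-0.1 -0.1 -0.1] 21.2 [ 0.6   0.32 -0.31  2.23 -0.83  0.22  2.87]
```

```bash
python3 -m handwheel '[0.2,-0.15,-0.3,0,0,0,0.4,0.4,-0.15,-0.6,0,0,0,0.4,0.4,-0.15,-0.6,0,0,0,0.4]'
python3 -m handwheel '[0.1,0,-0.2,0,0,0,0.4,0.1,0,-0.2,0,0,0,0.4]'; python3 bk.py
```

```text
t: 21.45
eef_pos: [0.5468, -0.1657, 0.1238]
tool_rot: [0.258, -0.094, 0.961, 0.027]
contact_force: [1.4, -0.1, -2.7]
gripper_width: 0.69
t: 21.62
eef_pos: [0.5482, -0.1659, 0.1225]
tool_rot: [0.259, -0.094, 0.961, 0.026]
contact_force: [0.6, 0.0, -3.5]
gripper_width: 0.691
back [-0.1   0.04 -0.17] [-0.   0.1 -0.1] 21.6167 [ 0.61  0.34 -0.32  2.22 -0.84  0.2   2.89]
```

```bash
python3 -m handwheel '[-0.1,0,-0.15,0,0,0,0.4,-0.1,0,-0.3,0,0,0,0.4,-0.1,0,-0.3,0,0,0,0.4]'
python3 -m handwheel '[0,0,0,0,0,0,0.8,0,0,0,0,0,0,1,0,0,0,0,0,0,1,0,0,0,0,0,0,1]'; python3 bk.py
python3 -m handwheel '[-0.7,-0.15,1.3,0,0,0,1,-1.4,-0.3,2.6,0,0,0,1,0.5,0,3.6,0,0,0,1,2.4,0.4,4.8,0,0,0,1,4,0.8,5.8,0,0,0,1,4,0.8,5.8,0,0,0,1,4.5,0.9,4.9,0,0,0,1,4.5,0.9,4.9,0,0,0,1]';python3 bk.py
```

```text
t: 21.87
eef_pos: [0.5476, -0.1656, 0.121]
tool_rot: [0.26, -0.094, 0.961, 0.026]
contact_force: [-8.6, 2.0, 13.0]
gripper_width: 0.683
t: 22.2
eef_pos: [0.5478, -0.1657, 0.1212]
tool_rot: [0.26, -0.094, 0.961, 0.026]
contact_force: [0.4, 0.9, -0.3]
gripper_width: 1.002
back [-0.06  0.02 -0.04] [-0.   0.2 -0.1] 22.2 [ 0.62  0.34 -0.34  2.22 -0.85  0.19  2.9 ]
t: 22.87
eef_pos: [0.5919, -0.156, 0.1679]
tool_rot: [0.258, -0.094, 0.961, 0.027]
contact_force: [-1.0, -0.7, 0.1]
gripper_width: 0.998
back [-4.47 -0.95 -4.71] [-0.1  0.  -0.2] 22.8667 [ 0.4   0.3  -0.14  2.12 -0.66  0.32  2.63]
```

```bash
python3 -m handwheel '[0.3,0,-0.4,0,0,0,1,0.55,0,-0.7,0,0,0,1,0.55,0,-0.7,0,0,0,1,0.55,0,-0.7,0,0,0,0.5,0.55,0,-0.7,0,0,0,0.4,0.55,0,-0.7,0,0,0,0.4,0.55,0,-0.7,0,0,0,0.4]' 110
python3 -m handwheel '[-0.3,0,0.6,0,0,0,0.4,-0.8,0,1.6,0,0,0,0.4,-1.6,0,3.2,0,0,0,0.4,-2.4,0,4.8,0,0,0,0.4,-3,0,6.8,0,0,0,0.4,-3,0,9.5,0,0,0,0.4,-3,0,12,0,0,0,0.4,-3,0,12,0,0,0,0.4]'
python3 - <<'E'
from h import *
go([.653,.2125,.27],0);print(np.round(get_obs()['q'],3),np.round(get_obs()['torque'],2))
im,C=snap("wrist","pics/w12.png")
E
```

```text
t: 23.45
eef_pos: [0.597, -0.1558, 0.1616]
tool_rot: [0.259, -0.094, 0.961, 0.027]
contact_force: [-5.8, 1.0, 7.4]
gripper_width: 0.675
t: 24.12
eef_pos: [0.5689, -0.157, 0.2882]
tool_rot: [0.263, -0.094, 0.96, 0.025]
contact_force: [0.8, 0.2, -2.4]
gripper_width: 0.677
go [ 8.41 36.95 -1.82] [ -2.9  30.5 -10.9] t 24.12
[ 0.322  0.087 -0.027  2.058 -0.459  0.563  2.399] [-0.15  0.51 -0.05]
```

```bash
python3 -m handwheel '[0.5,2,1,0,0,0,0.4,1.2,5,1,-0.3,4,-1.5,0.4,2,8.5,1,-0.6,8,-3,0.4,3,12,1,-1,12,-4.5,0.4,4,15.5,1,-1.5,16,-6,0.4,5,19,1,-2,20.5,-7.5,0.4,6,22.5,1,-2.4,25.5,-9.2,0.4,7,26,0.5,-2.9,30.5,-10.9,0.4]'
python3 -m handwheel '[0.5,3,0,0,0,0,0.4,1,6,-0.5,0,0,0,0.4,1.4,9,-1,0,0,0,0.4,1.4,10.5,-2,0,0,0,0.4,1.4,10.9,-2.5,0,0,0,0.4,1.4,10.9,-2.5,0,0,0,0.4,1.4,10.9,-2.5,0,0,0,0.4]'
python3 - <<'E'
from h import *
go([.653,.2125,.082],0);print(np.round(get_obs()['q'],3))
im,C=snap("wrist","pics/w13.png")
E
```

```text
t: 24.83
eef_pos: [0.6378, 0.1063, 0.2906]
tool_rot: [-0.003, -0.0, 1.0, 0.001]
contact_force: [0.4, -0.0, -1.8]
gripper_width: 0.67
t: 25.42
eef_pos: [0.6514, 0.2132, 0.2644]
tool_rot: [-0.004, 0.001, 1.0, -0.0]
contact_force: [-0.3, -0.9, -4.0]
gripper_width: 0.675
go [  0.16  -0.07 -18.24] [ 0.  -0.4  0.1] t 25.42
[-0.314  0.479 -0.134  1.475  0.063  1.199  1.113]
```

View pics/w13.png

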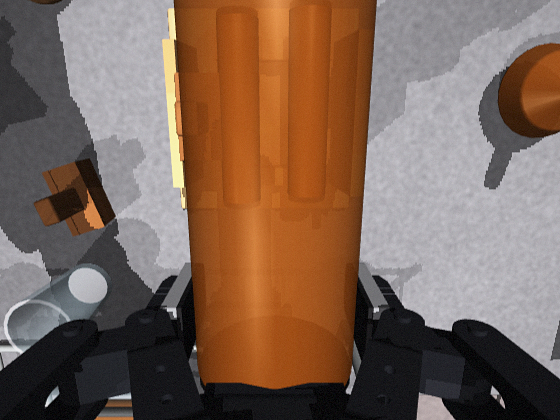

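The large tube is held level-looking and centred at x≈276. The two small tubes are visible through it at x≈238 and x≈308. I'll check its pitch from the silhouette.

```bash
python3 - <<'E'
from h import *
from scipy.optimize import least_squares
im,C=load("pics/w13.png");K,R,t=C;eye=-R.T@t
g=cv2.cvtColor(im,cv2.COLOR_BGR2HSV);k=cv2.inRange(g,(4,150,50),(20,255,255))
e=[]
for y in(20,60,100,160,210,240):
    s=k[y];L=276
    while s[L-6:L].any():L-=1
    Rr=276
    while s[Rr:Rr+6].any():Rr+=1
    e.append((L,Rr,y))
print(e)
o=get_obs();p0=np.array(o["eef_pos"])
def f(p):
    u=np.array([np.cos(p[2])*np.cos(p[3]),np.sin(p[2]),np.sin(p[3])]);m=np.array([p0[0],p[0],p[1]]);r=[]
    for L,Rr,y in e:
        for x in(L,Rr):
            d=R.T@np.linalg.inv(K)@[x,y,1];n=np.cross(d,u);r.append((abs((m-eye)@n)/np.linalg.norm(n)-.03)*1000)
    return r
q=least_squares(f,[p0[1],p0[2]+.015,0,0],loss='soft_l1');print(q.x.round(4),np.rad2deg(q.x[2:]).round(2),np.round(q.fun,1),p0)
E
```

```text
[(175, 375, 20), (177, 372, 60), (176, 370, 100), (180, 365, 160), (188, 362, 210), (190, 360, 240)]
[ 0.2133  0.2812  0.0009 -0.0164] [ 0.05 -0.94] [-0.5  0.  -0.3 -0.1  0.9  0.1  1.  -0.1 -0.4  0.  -0.3  0. ] [0.65198764 0.21257479 0.2652859 ]
```

Pitch is −0.9°, yaw 0.05°, and the axis is 16 mm above the TCP, so it should seat at a TCP height of about 0.081.

```bash
python3 -m handwheel '[0.1,0,-3,0,0,0,0.4,0.1,-0.05,-6,0,0,0,0.4,0.1,-0.05,-9,0,0,0,0.4,0.1,-0.05,-12,0,0,0,0.4,0.1,-0.05,-14.5,0,0,0,0.4,0.1,-0.05,-16,0,0,0,0.4,0.1,-0.05,-16.8,0,0,0,0.4,0.1,-0.05,-16.8,0,0,0,0.4]'
python3 -m handwheel '[0,0,-0.2,0,0,0,0.4,0,0,-0.5,0,0,0,0.4,0,0,-0.8,0,0,0,0.4,0,0,-0.8,0,0,0,0.4]'
python3 -m handwheel '[0,0,-0.2,0,0,0,0.4,0,0,-0.4,0,0,0,0.4,0,0,-0.4,0,0,0,0.4]'
```

```text
t: 26.13
eef_pos: [0.6526, 0.2097, 0.0959]
tool_rot: [-0.004, 0.002, 1.0, -0.001]
contact_force: [0.0, 0.2, -2.4]
gripper_width: 0.671
t: 26.47
eef_pos: [0.6528, 0.2096, 0.0884]
tool_rot: [-0.004, 0.002, 1.0, -0.001]
contact_force: [-0.5, 0.7, -3.3]
gripper_width: 0.669
t: 26.72
eef_pos: [0.6527, 0.2096, 0.0842]
tool_rot: [-0.004, 0.002, 1.0, -0.001]
contact_force: [-1.6, 0.0, -3.5]
gripper_width: 0.671
```

```bash
python3 -m handwheel '[0,0.25,0,0,0,0,0.4,0,0.25,-0.2,0,0,0,0.4,0,0.25,-0.2,0,0,0,0.4]'
python3 -m handwheel '[0,0,-0.1,0,0,0,0.4,0,0,-0.2,0,0,0,0.4,0,0,-0.2,0,0,0,0.4]'
```

```text
t: 26.97
eef_pos: [0.6524, 0.2126, 0.0818]
tool_rot: [-0.004, 0.002, 1.0, -0.001]
contact_force: [0.3, -0.4, -3.1]
gripper_width: 0.672
t: 27.22
eef_pos: [0.6523, 0.2125, 0.0796]
tool_rot: [-0.004, 0.002, 1.0, -0.001]
contact_force: [0.3, 0.5, -3.1]
gripper_width: 0.671
```

```bash
python3 -m handwheel '[0,0,-0.1,0,0,0,0.4,0,0,-0.2,0,0,0,0.4,0,0,-0.2,0,0,0,0.4]'
python3 -m handwheel '[0,0,-0.1,0,0,0,0.4,0,0,-0.15,0,0,0,0.4,0,0,-0.15,0,0,0,0.4]'
```

```text
t: 27.47
eef_pos: [0.6526, 0.2123, 0.0791]
tool_rot: [-0.004, 0.002, 1.0, -0.001]
contact_force: [-3.8, -1.5, 6.0]
gripper_width: 0.671
t: 27.72
eef_pos: [0.6527, 0.2123, 0.079]
tool_rot: [-0.004, 0.002, 1.0, -0.001]
contact_force: [-4.3, -1.9, 8.6]
gripper_width: 0.669
```

```bash
python3 -m handwheel '[0,0,0,0,-0.5,0,0.4,0,0,0,0,-0.9,0,0.4,0,0,0,0,-0.9,0,0.72,0,0,0,0,-0.9,0,0.76,0,0,0,0,-0.9,0,0.78,0,0,0,0,-0.9,0,0.78]'
python3 -m handwheel '[0,0,0.6,0,0,0,0.78,0,0,2.5,0,0,0,0.78,0,0,6,0,0,0,0.78,0,0,10,0,0,0,0.78,0,0,14,0,0,0,0.78,0,0,18,0,0,0,0.7,-2,-2,20,0,0,0,0.6,-2,-2,20,0,0,0,0.6]' 40
python3 - <<'E'
from h import *
im,C=snap("wrist","pics/w14.png");go([.670,.0145,.20],20)
g=cv2.cvtColor(im,cv2.COLOR_BGR2HSV);k=cv2.inRange(g,(4,150,60),(20,255,255));gr=cv2.cvtColor(im,cv2.COLOR_BGR2GRAY)
c=np.array([.589,.2125,.097]);print("expect axis ends",proj(C,[c-[.095,0,-.03],c+[.095,0,.03],c-[.05,.03,0],c-[.05,-.03,0],c+[.05,-.03,0],c+[.05,.03,0]]).round(1).tolist())
for y in(40,60,80,100,120,140,160,180,200):
    x=np.nonzero(k[y])[0];print(y,[ (int(a[0]),int(a[-1])) for a in np.split(x,np.nonzero(np.diff(x)>4)[0]+1) if len(a)>15])
E
```

```text
t: 28.22
eef_pos: [0.6529, 0.2125, 0.079]
tool_rot: [0.004, 0.002, 1.0, -0.001]
contact_force: [-0.0, -0.3, 0.3]
gripper_width: 0.782
t: 28.88
eef_pos: [0.6341, 0.1904, 0.2864]
tool_rot: [0.009, 0.004, 1.0, -0.0]
contact_force: [-0.0, -1.4, 0.0]
gripper_width: 0.598
go [  3.61 -17.66  -8.32] [-0.1  0.8 20.4] t 28.93
expect axis ends [[303.7, 0.9], [300.1, 245.0], [264.2, 70.6], [335.9, 70.1], [265.9, 187.1], [331.4, 186.7]]
40 [(244, 351)]
60 [(245, 350), (542, 559)]
80 [(245, 349), (517, 559)]
100 [(208, 348), (508, 559)]
120 [(209, 347), (526, 559)]
140 [(210, 232), (239, 346)]
160 [(211, 345)]
180 [(81, 113), (248, 344)]
200 [(88, 122), (249, 343)]
```

The large tube is set down and released. Next is the second chock.

```bash
python3 -m handwheel '[0.5,-3,-1,0,0,3,0.6,1,-6.5,-2,0,0,8,0.6,1.5,-10,-4,0,0,13,0.6,2,-13.5,-6,0,0.4,18,0.6,2.5,-16.5,-8,0,0.8,20.4,0.6,3,-17.6,-8.3,0,0.8,20.4,0.6,3,-17.6,-8.3,0,0.8,20.4,0.6,3,-17.6,-8.3,0,0.8,20.4,0.6]' 40
python3 - <<'E'
from h import *
im,C=snap("wrist","pics/w15.png");go([.668,.0145,.054],20)
pred=lambda p,z:proj(C,p)
g=cv2.cvtColor(im,cv2.COLOR_BGR2HSV);k=cv2.inRange(g,(3,120,20),(22,255,255))
k=cv2.morphologyEx(k,cv2.MORPH_OPEN,np.ones((3,3)))
n,l,st,ce=cv2.connectedComponentsWithStats(k)
print([(s.tolist(),c.round(0).tolist()) for s,c in zip(st[1:],ce[1:]) if s[4]>300])
c0=np.array([.668,.0145,.092]);print("pred handle top",proj(C,[c0]),"block mid",proj(C,[c0-[0,0,.046]]))
cv2.imwrite("pics/w15c.png",cv2.resize(im[90:330,180:380],None,fx=2.5,fy=2.5))
E
```

```text
t: 29.6
eef_pos: [0.6638, 0.0154, 0.1992]
tool_rot: [-0.001, -0.173, 0.985, 0.001]
contact_force: [-0.3, -0.4, -0.4]
gripper_width: 0.603
go [  0.4   -0.27 -14.61] [-0.2 -0.  -0.1] t 29.65
[([0, 0, 89, 47, 3015], [40.0, 21.0]), ([107, 0, 41, 109, 2521], [131.0, 62.0]), ([436, 68, 124, 273, 22100], [513.0, 211.0]), ([450, 78, 43, 74, 891], [471.0, 114.0]), ([432, 81, 43, 34, 747], [452.0, 97.0]), ([387, 149, 67, 86, 1918], [421.0, 195.0]), ([244, 152, 46, 89, 3772], [266.0, 196.0])]
pred handle top [[270.52084183 214.80789857]] block mid [[270.92425686 198.97536476]]
```

```bash
python3 - <<'E'
from h import *
for fn,box in(("pics/w8.png",(240,140,320,245)),("pics/w15.png",(236,145,300,248))):
    im,C=load(fn);x0,y0,x1,y1=box
    g=cv2.cvtColor(im,cv2.COLOR_BGR2HSV);k=cv2.inRange(g,(3,120,20),(22,255,255))[y0:y1,x0:x1]
    k=cv2.morphologyEx(k,cv2.MORPH_OPEN,np.ones((3,3)))
    c=max(cv2.findContours(k,0,2)[0],key=cv2.contourArea);r=cv2.minAreaRect(c);print(fn,r,"bbox",cv2.boundingRect(c))
    ctr=np.array(r[0])+[x0,y0];print("ctr",ctr.round(1),onplane(C,[ctr],.046).round(4))
    for y in(165,180,195,210,225):
        x=np.nonzero(k[y-y0])[0];print(y,x.min()+x0,x.max()+x0,end="; ")
    print()
E
```

```text
pics/w8.png ((39.01448059082031, 52.485076904296875), (87.28467559814453, 43.0982780456543), 89.157470703125) bbox (17, 9, 45, 88)
ctr [279.  192.5] [[ 5.675e-01 -5.000e-04  4.600e-02]]
165 258 300; 180 258 300; 195 258 300; 210 259 300; 225 259 301; 
pics/w15.png ((29.669862747192383, 50.913700103759766), (44.19192123413086, 88.75395965576172), 2.12109637260437) bbox (8, 7, 46, 89)
ctr [265.7 195.9] [[0.667  0.0096 0.046 ]]
165 245 288; 180 245 288; 195 244 287; 210 244 286; 225 244 285;
```

```bash
python3 - <<'E'
from h import *
go([.6698,.0106,.0535],18)
E
python3 -m handwheel '[0.3,-0.3,-3.5,0,0,-1,0.6,0.6,-0.5,-7,0,0,-2.2,0.6,0.6,-0.6,-10,0,0,-2.2,0.6,0.6,-0.6,-12,0,0,-2.2,0.6,0.6,-0.6,-13,0,0,-2.2,0.6,0.6,-0.6,-13,0,0,-2.2,0.6]'
python3 - <<'E'
from h import *
go([.6698,.0106,.0535],18)
E
```

```text
go [  0.58  -0.66 -14.66] [-0.2 -0.  -2.1] t 29.65
t: 30.15
eef_pos: [0.6686, 0.0138, 0.0683]
tool_rot: [-0.001, -0.157, 0.988, 0.002]
contact_force: [-1.1, 0.3, 0.3]
gripper_width: 0.602
go [ 0.12 -0.32 -1.48] [-0.2 -0.2 -0. ] t 30.15
```

```bash
python3 -m handwheel '[0.1,-0.3,-0.7,0,0,0,0.6,0.1,-0.3,-1.4,0,0,0,0.6,0.1,-0.3,-1.4,0,0,0,0.6,0.1,-0.3,-1.4,0,0,0,0.6]'
python3 -m handwheel '[0,0,0,0,0,0,0.35,0,0,0,0,0,0,0.1,0,0,0,0,0,0,0,0,0,0,0,0,0,0,0,0,0,0,0,0,0]' 40
python3 -m handwheel '[0,0,0.5,0,0,0,0,0,0,2,0,0,0,0,0,0,5,0,0,-5,0,0,0,8.5,0,0,-10,0,0,0,12,0,0,-15,0,0,0,14.5,0,0,-18,0,0,0,14.5,0,0,-18,0]'
python3 - <<'E'
from h import *
go([.589,.2555,.1375],0);print(np.round(get_obs()['eef_pos'],4))
E
```

```text
t: 30.48
eef_pos: [0.67, 0.011, 0.0549]
tool_rot: [-0.001, -0.157, 0.988, 0.002]
contact_force: [0.6, 0.3, 0.5]
gripper_width: 0.602
t: 30.9
eef_pos: [0.6705, 0.0109, 0.0557]
tool_rot: [-0.0, -0.157, 0.988, 0.002]
contact_force: [0.9, -0.2, 4.5]
gripper_width: 0.184
t: 31.48
eef_pos: [0.6738, 0.0113, 0.2076]
tool_rot: [0.005, 0.001, 1.0, 0.003]
contact_force: [1.3, -1.0, -0.4]
gripper_width: 0.181
go [-8.48 24.42 -7.01] [-0.3  0.6  0.1] t 31.48
[0.6738 0.0113 0.2076]
```

```bash
python3 -m handwheel '[-1,3,1.5,0,0,0,0,-2.2,6.5,2.5,0,0,0,0,-3.4,10,2.5,0,0,0,0,-4.6,13.5,2.5,0,0,0,0,-5.8,17,2.5,0,0,0,0,-7,20.5,1.5,0,0.3,0,0,-8.2,23.5,0.5,0,0.6,0,0,-8.5,24.4,0,0,0.6,0,0]'
python3 -m handwheel '[0,0,0,0,0,0,0,0,0,-1,0,0,0,0,0,0,-1,0,0,0,0]'
python3 - <<'E'
from h import *
go([.589,.2555,.1387],0);print(np.round(get_obs()['eef_pos'],4))
im,C=snap("top","pics/t2.png")
E
```

```text
t: 32.15
eef_pos: [0.5844, 0.2621, 0.2058]
tool_rot: [-0.002, -0.003, 1.0, 0.004]
contact_force: [-0.6, 0.7, -1.1]
gripper_width: 0.181
t: 32.4
eef_pos: [0.5841, 0.2601, 0.1937]
tool_rot: [-0.003, -0.003, 1.0, 0.003]
contact_force: [-0.3, 0.1, -1.8]
gripper_width: 0.178
go [ 0.49 -0.46 -5.5 ] [-0.3 -0.4 -0.3] t 32.4
[0.5841 0.2601 0.1937]
```

```bash
python3 - <<'E'
from h import *
# large tube check from w14: dark cap at far end, edges
im,C=load("pics/w14.png");g=cv2.cvtColor(im,cv2.COLOR_BGR2GRAY)
for y in(228,234,240,244,248):
    x=np.nonzero(g[y,220:380]<45)[0]+220;print(y,[(int(a[0]),int(a[-1])) for a in np.split(x,np.nonzero(np.diff(x)>2)[0]+1) if len(a)>3])
c=np.array([.589,.2125,.097]);th=np.linspace(0,2*np.pi,9)[:-1]
print(proj(C,[c+[.095,.03*np.cos(t),.03*np.sin(t)] for t in th]).round(0).tolist())
E
```

```text
228 []
234 [(269, 275), (321, 327)]
240 [(282, 315)]
244 []
248 []
[[330.0, 233.0], [323.0, 241.0], [300.0, 245.0], [276.0, 241.0], [267.0, 233.0], [276.0, 226.0], [296.0, 223.0], [318.0, 226.0]]
```

The large tube's far cap is at x 269–327 and ends at row 242, against an expected 267–330 and 245, so it sits in the groove. I'm lowering the second chock.

```bash
python3 -m handwheel '[0.2,-0.2,0,0,0,0,0,0.5,-0.45,0,0,0,0,0,0.5,-0.45,-1.5,0,0,0,0,0.5,-0.45,-3,0,0,0,0,0.5,-0.45,-4,0,0,0,0,0.5,-0.45,-4.6,0,0,0,0,0.5,-0.45,-4.6,0,0,0,0]'
python3 -m handwheel '[0,0,-0.2,0,0,0,0,0,0,-0.5,0,0,0,0,0,0,-0.5,0,0,0,0]'
```

```text
t: 33.03
eef_pos: [0.5894, 0.2541, 0.1472]
tool_rot: [-0.004, -0.002, 1.0, 0.002]
contact_force: [-0.5, -0.3, -0.7]
gripper_width: 0.18
t: 33.28
eef_pos: [0.5897, 0.2544, 0.1424]
tool_rot: [-0.004, -0.002, 1.0, 0.003]
contact_force: [0.4, 0.9, -1.3]
gripper_width: 0.181
```

```bash
python3 -m handwheel '[0,0.05,-0.2,0,0,0,0,0,0.1,-0.3,0,0,0,0,0,0.1,-0.3,0,0,0,0]'
python3 -m handwheel '[0,0,-0.1,0,0,0,0,0,0,-0.2,0,0,0,0,0,0,-0.2,0,0,0,0]'
```

```text
t: 33.53
eef_pos: [0.5897, 0.2552, 0.1393]
tool_rot: [-0.004, -0.002, 1.0, 0.003]
contact_force: [0.0, -0.6, -1.6]
gripper_width: 0.188
t: 33.78
eef_pos: [0.5898, 0.2551, 0.1382]
tool_rot: [-0.003, -0.001, 1.0, 0.003]
contact_force: [-1.7, -1.2, 5.3]
gripper_width: 0.181
```

```bash
python3 -m handwheel '[0,0,-0.15,0,0,0,0,0,0,-0.15,0,0,0,0]'
python3 -m handwheel '[0,0,0.1,0,0,0,0.3,0,0,0.2,0,0,0,0.4,0,0,0.2,0,0,0,0.45,0,0,0.2,0,0,0,0.45]'
python3 -m handwheel '[0,0,1.5,0,0,0,0.45,0,0,4.5,0,0,0,0.45,0,0,8.5,0,0,0,0.6,-1,0,12.5,0,0,0,0.7,-2,0,15,0,0,0,0.8,-2,0,15,0,0,0,0.8]'
python3 - <<'E'
from h import *
im,C=snap("wrist","pics/w16.png")
cv2.imwrite("pics/fin.png",im)
E
```

```text
t: 33.95
eef_pos: [0.5899, 0.2551, 0.1381]
tool_rot: [-0.003, -0.001, 1.0, 0.002]
contact_force: [-4.4, -1.6, 9.1]
gripper_width: 0.185
t: 34.28
eef_pos: [0.59, 0.2552, 0.1401]
tool_rot: [-0.003, -0.001, 1.0, 0.003]
contact_force: [0.1, 0.6, 1.3]
gripper_width: 0.443
t: 34.78
eef_pos: [0.5712, 0.2573, 0.2971]
tool_rot: [0.001, -0.002, 1.0, 0.005]
contact_force: [-0.3, -0.1, 1.1]
gripper_width: 0.797
```

View pics/fin.png

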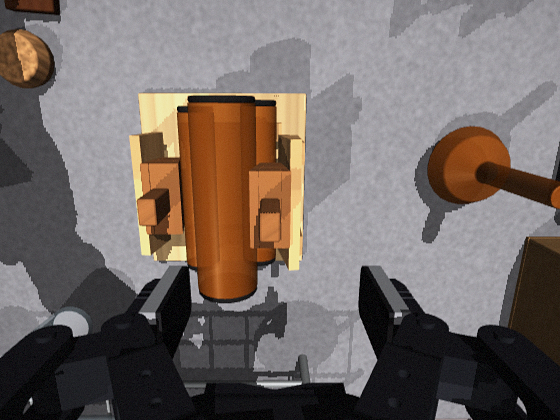

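Both chocks stand upright with their handles at (153,208) and (270,222), and the large tube lies between them from (221,97) to (228,300). One numeric check before handing in.

```bash
python3 - <<'E'
from h import *
im,C=load("pics/w16.png");P=lambda n,uv,z:print(n,(onplane(C,uv,z)-[.589,.2125,0]).round(4).tolist())
P("large ends",[(221,97)],.127);P("large far(bottom rim)",[(228,301)],.067);P("large far top rim",[(228,300-16)],.127)
P("chock high handle top",[(259,206),(279,206),(280,241),(261,241)],.175)
P("chock low handle top",[(138,198),(157,196),(158,224),(139,226)],.138)
E
python3 -c "
from station import *
print(hand_in())"
```

```text
large ends [[-0.094, 0.0033, 0.127]]
large far(bottom rim) [[0.1244, -0.0044, 0.067]]
large far top rim [[0.0724, 0.0038, 0.127]]
chock high handle top [[-0.0161, 0.0348, 0.175], [-0.0162, 0.0496, 0.175], [0.0115, 0.0506, 0.175], [0.0115, 0.0361, 0.175]]
chock low handle top [[-0.0128, -0.0675, 0.138], [-0.0145, -0.0515, 0.138], [0.0101, -0.0528, 0.138], [0.0119, -0.0691, 0.138]]
the job is handed in; nothing more can be done
None
```

The stack is finished and I handed it in at about 35 s, well under the 72 s limit. Hand-in gives no verdict, so the positions below are my own measurements.

**What I did**
1. Laid the small tube in the empty V.
2. Wedged the first chock against the low board.
3. Laid the large tube in the groove.
4. Wedged the second chock against the tall board.

The large tube took two grips. With the first one the fingertips would have touched the small tubes and the wedged chock, so I set it back on the rack. I then took it again shallower and about 64 mm towards its upper end.

**Last checks, measured from the cradle centre**

| Item | Measured | Target |
|---|---|---|
| Large tube, near end | x −94 mm, y about +3 mm | x −95 mm, y 0 (±6 mm) |
| Low-gap chock, handle | x about −1 mm, y about −60 mm | x 0, y −62 mm |
| High-gap chock, handle | x about −2 mm, y about +43 mm | x 0, y +43 mm |

- **Heights:** the chocks' release heights came within 1 mm of their nominal seats, and contact force built up as each one seated.
- **Small tube:** it sits about 8 mm towards +x, inside the ±30 mm allowed.
- **Bystanders:** the ones in the last picture showed no disturbance; I did not measure them.

**Checks that disagreed**
- **Large tube far end:** two hand-picked edge points in the last picture gave inconsistent values (+124 and +72 mm, expected +95). An earlier view put that end cap within about 3 pixels of where it should be, so I trusted that one.
- **Picture budget:** I viewed 13 pictures, three over the budget of 10 and one past the allowed overrun.

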